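# Fit the long joint pin into the leg-joint housing

## Robot

A 6-joint arm with a two-finger parallel gripper is mounted at the origin on the work surface. World frame = base frame: x ahead of the robot, y to its left, z up, the work surface at z = 0. Lengths are in mm, angles in rad, forces in N, time in s.
With the tool pointing down it reaches from about 350 to 725 mm from the base axis. Payload 4.3 kg.
Tool frame: the origin (TCP) lies at the very end of the fingers, on their centre line; the grasp point (between the pads) lies 19 mm behind it; x points along the fingers, z is the direction in which the jaws open and shut, and the axes are right-handed (so a half turn about x gives the same grasp; the last joint's range is limited). The gripper opens to 85 mm and grips with 20 to 120 N. Pads are 22 mm wide; open, the fingers measure 114 mm over their backs; the gripper's body (76 mm by 85 mm) begins 54 mm behind the grasp point. The pads swing forward as they close: fully open they stand 13 mm farther back than shut.
Start: joints at [1.111, 0.377, 0.081, 1.274, 0, 1.46], TCP at [197.068, 540.217, 206.329] pointing down, gripper open.
Joint ranges: [-2.72, 2.72], [-0.84, 1.66], [-1.02, 1.22], [-1.77, 2.12], [-1.37, 1.28], [-3.14, 3.14]. Speed limits (rad/s): [2.57, 2.57, 3.14, 3.14, 3.14, 3.14].

## Interface

Orientations are given as a unit quaternion [w, x, y, z].
In Python, from cell import arm gives the robot as it stands.
- The arm moves only by the tool apply_moves, never from a script. Its argument "plan" is text: rows parted by semicolons, each of 4 numbers parted by spaces: the shift along the tool's x, y, z in m, then the turn about the tool's x in degrees. A call has 1 to 12 rows; each row is the pose to reach, as a shift and turn from the pose measured when the call began, along the tool's axes at that moment; what a row does not reach only later rows make up. A row lasts 1/12 s, in which the tool goes at most 41.7 mm and 7.16 degrees, less where a joint would pass 70% of its speed; a pose out of reach is approached as far as the arm can. A call with a gripper value outside its range is refused whole. "claw" is the finger opening in m, from 0 to 0.0854, set as the call begins (left out, the last holds). The fingers move at their own pace and stop on an object; "grip_force" is the grip in N (left out, the last holds). Time passes only in rows, so rows that repeat a pose let the fingers close. It gives the time, the measured TCP pose, the force and the opening at its end, in the units of the state.
- arm.state(): the state, without advancing time (a new reading comes with each control period).
- arm.read_camera(name): name is "scene" or "top"; returns the picture (384x512x3 uint8, red, green, blue); there is no depth.
- arm.camera_info(name): a dict with "mtx" (3x3 intrinsics, pixels), "pose" (4x4, takes a point from camera to world coordinates). Camera axes: x right, y down, z forward; pixel columns grow to the right and rows downward; lengths in mm; the calibration is good to about 2 mm. A picture is of the moment at which its call begins. camera_info takes no time and is no camera call.
- arm.close_job(): hands the job in, once; it reports no verdict.
The state is a dict: "t": time; "q": joint angles; "joint_velocities": joint speeds; "joint_efforts": joint torques, N m; "ee_pos": TCP position; "ee_rot": TCP orientation; "ft_force": force on the tool from outside, world axes, zero at the start; "moment": the same for the moment, N m; "gripper_width": finger opening in mm.
Only numpy, scipy, OpenCV 4.12 (cv2) and the standard library are available. Lean on these libraries where they do the work, as an engineer would, in place of code of your own. Each camera call takes 0.05 s, during which the arm holds its last target.

## Task

Take the long steel joint pin out of its cradle and push its plain end about 60 mm into the deep bore of the joint housing, then let go, take it again further back by its grip, and push it fully home, driving the tight bush inside the bore up to its stop. How deep the stop is set differs, so push steadily but gently, never harder than about 3 kg (30 N), and feel for it. Leave the pin in the bore, let go, and leave the other things on the bench alone.

Things in the scene. Friction and masses are not known exactly. Their poses are not given: they have to be found in the camera images.
- pin: Long joint pin, 0.12 to 0.24 kg, 190 mm long. Origin on its axis at mid-length, x along the axis towards the plain end. Steel rod of 12 mm diameter from x = -60 to +95 mm; aluminium grip of 20 mm diameter with dark bands from x = -95 to -60 mm. Starts level in the cradle, axis 45 mm above the bench, free to grasp from above at x = -30 to +70 mm (the grip is sunk in the trough).
- pin_tip (a point): Centre of the pin's plain end face (pin x = +95 mm), whose edge is chamfered 1.5 mm; axes as the pin's.
- cradle: Fixed grey cradle, base 220 x 70 x 8 mm, origin under its centre, x along the pin it carries (pin origin over cradle origin). A trough with walls up to 53 mm high encloses the pin's rear (x = -105 to -35 mm); a notched post (x = 75 to 87 mm, 51 mm high) carries it near the plain end. The pin lifts straight up out of it.
- housing: Fixed aluminium limb-joint housing on a dark foot plate (160 x 100 mm), origin under its centre on the bench, x along the bore, pointing INTO it. Bore block 150 mm long (x), 50 mm wide, top 115 mm above the bench; round black covers of 72 mm diameter on its sides at x = 30 mm reach 126 mm high.
- mouth (a point): Centre of the bore's mouth in the block's front face (housing x = -75 mm), 90 mm above the bench; x points level into the bore, z up. The bore is 13.5 mm in diameter, its rim chamfered 1.5 mm. Let go half way in, the pin stays but its rear hangs (about 0.03 rad); pushed crooked it wedges: bring it level and in line first.
- bush (a joint): Travel in m of the tight brass bush hidden in the bore: 0 at the start, 0.035 when it bottoms hard on a depth stop set differently each time and not measured. Its near face starts 75 to 95 mm deep; bottomed, the pin's end is 110 to 130 mm deep and 60 to 80 mm of pin stands out. The bush moves only when pushed with about 8 N, slides at 8 to 10 N (up to 16 with a crooked pin), stays where left.
- bearing: Bystander: loose steel bearing ring, 48 mm diameter, 14 mm high, origin under its centre.
- mug: Bystander: white mug, 80 mm diameter, 90 mm high, origin under its centre.
- driver: Bystander: screwdriver lying on the bench, origin on the bench under it.
Mind the look-alikes: they are no part of the job. There is more than one size of the pin; the job needs the smaller. What is shaped like the housing but green is not meant.

How it is judged (in metres and radians):
On the way, in this order (a step that is already met when the one before it is completed fails the run):
1. the pin sits part of the way in the bore (35 to 95 mm deep) and has been let go (x of pin_tip in the frame of mouth between 0.035 and 0.095 m and angle between the x axis of pin and the x axis of housing, either way round below 0.06 rad and contact force between the fingers and pin below 0.2 N), for 0.2 s.
2. the pin is held again, behind its middle (at least 30 mm behind the pin's origin) (contact force between the fingers and pin above 1 N and x of the grasp point in the frame of pin below -0.03 m and x of pin_tip in the frame of mouth above 0.03 m), for 0.1 s.
3. the pin is home: it has driven the bush at least 33.5 of its 35 mm, and is over 105 mm deep (value of joint bush above 0.0335 m and x of pin_tip in the frame of mouth above 0.105 m and angle between the x axis of pin and the x axis of housing, either way round below 0.06 rad), for 0.2 s.
At the end, for the whole second after the job is handed in: The bush has been driven at least 33.5 of its 35 mm of travel, and the pin is left in the bore along its axis (within 0.06 rad), its end over 105 mm deep, at rest and released (all of step 3 and contact force between the fingers and pin below 0.1 N and linear speed of pin below 0.01 m/s); the robot touches nothing.
It fails at once if the pin presses the housing or the bush with more than 30 N (contact force between pin and housing above 30 N).
It fails at once if the bearing is moved by more than 30 mm (distance of bearing from where it was at the start of the episode above 0.03 m).
It fails at once if the mug is moved by more than 30 mm (distance of mug from where it was at the start of the episode above 0.03 m).
It fails at once if the driver is moved by more than 30 mm (distance of driver from where it was at the start of the episode above 0.03 m).
It also fails if it takes over 67 s, if anything falls off the work surface, if the arm or the gripper's body presses on something with over 40 N, if the wrist force passes 120 N, or if a joint passes its speed limit or range.

## Working session

There is one attempt and no reset: what is moved stays moved. The work goes in short steps, Python scripts to look and compute and a tool call to move; the robot and the scene stay as the last step left them, time stands still between calls to the robot, and variables do not carry over. Pictures are saved under pics/ and viewed, and the job is handed in when it is done.

Besides the shell and the picture viewer there is one more tool, called after "Emit:" as name(argument=value, ...) on one line, values as JSON. apply_moves: Moves the arm, as the interface text tells. Its arguments: {"type":"object","properties":{"plan":{"type":"string"},"claw":{"type":"number"},"grip_force":{"type":"number"}},"required":["plan"]}

```bash
ls; mkdir -p pics
python3 - <<'E'
from cell import arm
import cv2
print(arm.state())
for n in("scene","top"):
    im=arm.read_camera(n); cv2.imwrite(f"pics/{n}0.png",im[:,:,::-1]); i=arm.camera_info(n); print(i)
E
```

```text
pics
{'t': 0.0, 'q': array([1.11069509e+00, 3.78046390e-01, 7.96261758e-02, 1.27440065e+00,
       1.83571452e-05, 1.46051724e+00]), 'joint_velocities': array([-0.00095979,  0.00283489, -0.00047456,  0.00084753,  0.00082744,
        0.00015927]), 'joint_efforts': array([ 1.39388335e-04, -4.63603950e+01,  2.69876933e+01,  2.08652532e-02,
       -2.12358491e-04, -1.04445979e-05]), 'ee_pos': array([196.73198215, 539.54630336, 205.3705548 ]), 'ee_rot': array([ 0.5787498 , -0.40569811,  0.5800122 ,  0.40502291]), 'ft_force': array([ 0.07310444,  0.22207337, -0.00383553]), 'moment': array([-5.81239371e-02, -3.63978644e-02, -9.56945297e-05]), 'gripper_width': 85.39558628689534}
{'mtx': array([[446.86936373,   0.        , 256.99715285],
       [  0.        , 446.86936373, 194.75019442],
       [  0.        ,   0.        ,   1.        ]]), 'pose': array([[-7.89702921e-01,  4.55535642e-01, -4.10921618e-01,
         1.04203841e+03],
       [ 6.13265908e-01,  5.68086224e-01, -5.48801393e-01,
         6.91095062e+02],
       [-1.65596847e-02, -6.85394282e-01, -7.27983829e-01,
         9.40880437e+02],
       [ 0.00000000e+00,  0.00000000e+00,  0.00000000e+00,
         1.00000000e+00]])}
{'mtx': array([[465.79719971,   0.        , 256.69695597],
       [  0.        , 465.79719971, 188.51056457],
       [  0.        ,   0.        ,   1.        ]]), 'pose': array([[-2.19630390e-02, -9.91743528e-01,  1.26342392e-01,
         4.26307340e+02],
       [-9.99747202e-01,  2.23949922e-02,  1.99934262e-03,
         3.56215928e+01],
       [-4.81227197e-03, -1.26266541e-01, -9.91984679e-01,
         1.16343140e+03],
       [ 0.00000000e+00,  0.00000000e+00,  0.00000000e+00,
         1.00000000e+00]])}
```

Run:
```python
import cv2
for n in("scene","top"):
    im=cv2.imread(f"pics/{n}0.png"); cv2.imwrite(f"pics/{n}0b.png",cv2.resize(im,(800,600),interpolation=cv2.INTER_CUBIC))
```

```text
(no output)
```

View pics/scene0.png

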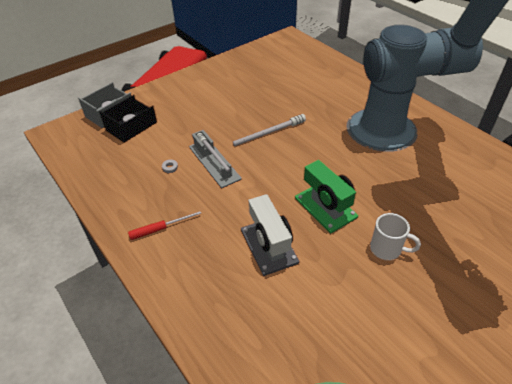

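View pics/top0.png

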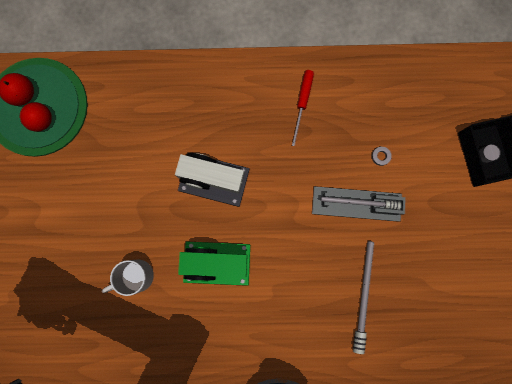

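Run:
```python
import cv2
t=cv2.imread("pics/top0.png");s=cv2.imread("pics/scene0.png")
cv2.imwrite("pics/c1.png",cv2.resize(t[140:220,160:260],(800,600),interpolation=cv2.INTER_CUBIC)[:, :])
cv2.imwrite("pics/c2.png",cv2.resize(t[175:230,305:415],(800,400),interpolation=cv2.INTER_CUBIC))
cv2.imwrite("pics/c3.png",cv2.resize(s[185:285,230:330],(600,600),interpolation=cv2.INTER_CUBIC))
cv2.imwrite("pics/c4.png",cv2.resize(s[120:195,180:255],(600,600),interpolation=cv2.INTER_CUBIC))
```

```text
(no output)
```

View pics/c1.png

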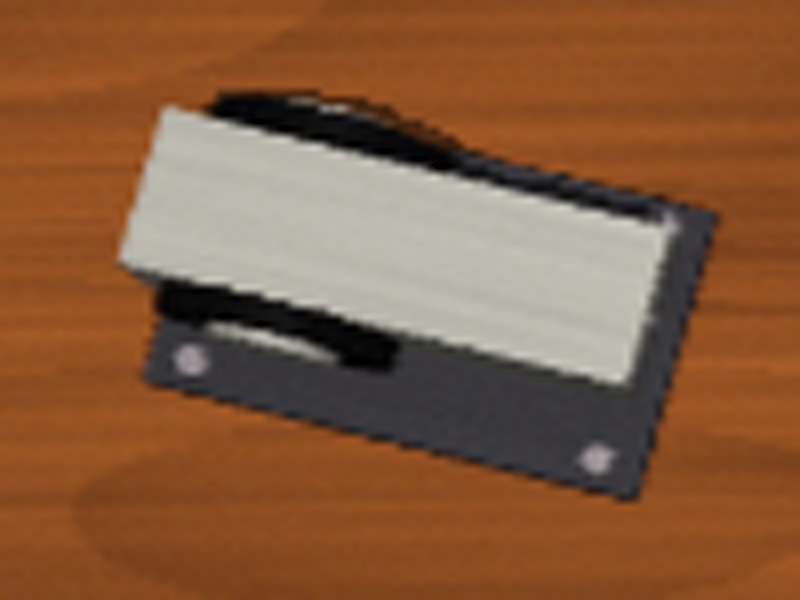

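View pics/c2.png

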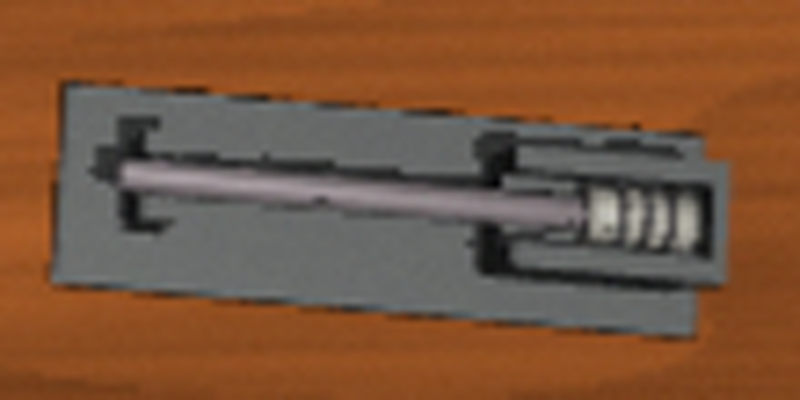

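View pics/c3.png

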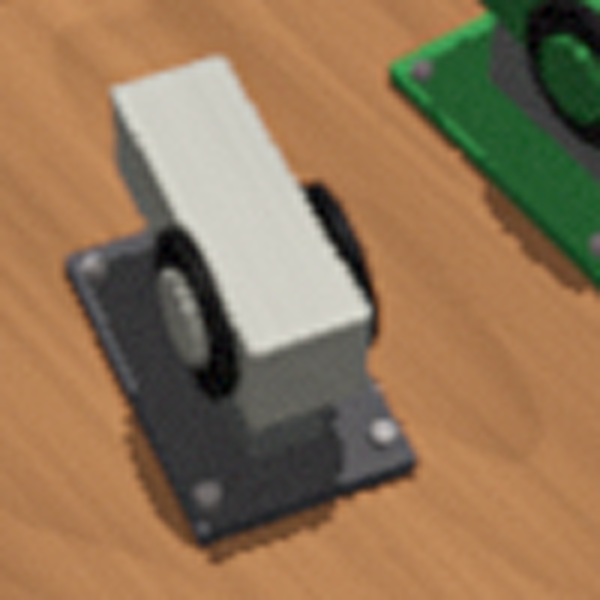

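View pics/c4.png

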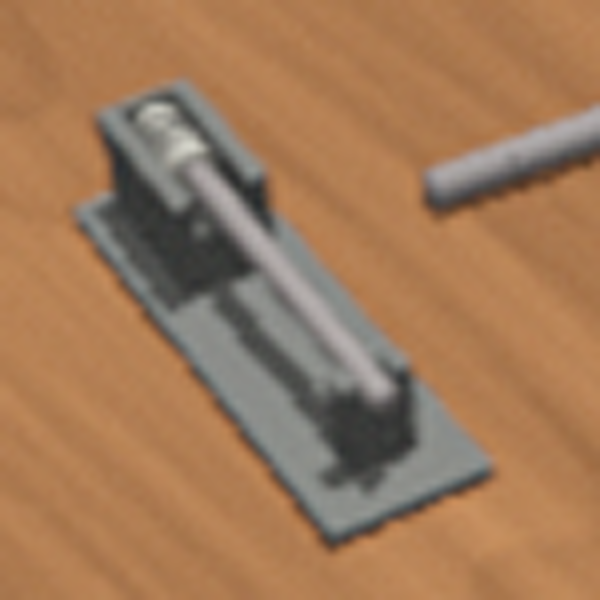

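```bash
cat > h.py <<'E'
import numpy as np, cv2
from cell import arm
INF={n:arm.camera_info(n) for n in("scene","top")}
def plane(n,uv,z):
    i=INF[n];uv=np.atleast_2d(uv).astype(float)
    d=np.c_[(uv[:,0]-i["mtx"][0,2])/i["mtx"][0,0],(uv[:,1]-i["mtx"][1,2])/i["mtx"][1,1],np.ones(len(uv))]@i["pose"][:3,:3].T
    o=i["pose"][:3,3]; return o+d*((z-o[2])/d[:,2])[:,None]
def proj(n,P):
    i=INF[n];c=(np.atleast_2d(P)-i["pose"][:3,3])@i["pose"][:3,:3]
    p=c@i["mtx"].T; return p[:,:2]/p[:,2:]
def quad(n,mask,z):
    c=max(cv2.findContours(mask.astype(np.uint8),cv2.RETR_EXTERNAL,cv2.CHAIN_APPROX_NONE)[0],key=cv2.contourArea)
    P=plane(n,c[:,0,:],z)[:,:2].astype(np.float32)
    return cv2.minAreaRect(P),P
E
python3 - <<'E'
from h import *
for n,box in(("top",(165,140,255,215)),("scene",(230,185,310,285))):
    im=cv2.imread(f"pics/{n}0.png").astype(int); x0,y0,x1,y1=box
    mn=im.min(2); mx=im.max(2)
    g=(mn>150)&(mx-mn<40); g2=np.zeros_like(g); g2[y0:y1,x0:x1]=g[y0:y1,x0:x1]
    r,P=quad(n,g2,115); print(n,g2.sum(),r); 
    b=cv2.boxPoints(r);print(b, proj(n,np.c_[b,[115]*4]).round(1))
    lab=cv2.connectedComponentsWithStats(g2.astype(np.uint8))
    i=1+np.argmax(lab[2][1:,4]); print("centroid",plane(n,lab[3][i],115))
    # pin rod
    hsv=None
t=cv2.imread("pics/top0.png");print(t[198:208,335].tolist()); 
s=cv2.imread("pics/scene0.png");print(s[150,205:222].tolist())
E
```

```text
top 1376 ((599.5919799804688, 146.1151123046875), (149.1844024658203, 48.486900329589844), 74.49895477294922)
[[556.29517  80.71536]
 [603.01843  67.75696]
 [642.8888  211.51486]
 [596.1655  224.47327]] [[237.8 190.5]
 [243.1 170. ]
 [180.1 154.3]
 [174.5 174.5]]
centroid [[599.46290519 145.87171685 115.        ]]
scene 999 ((599.4794311523438, 146.3114013671875), (151.1402587890625, 50.73860168457031), 74.14852905273438)
[[554.4333    80.544464]
 [603.2425    66.685486]
 [644.5256   212.07834 ]
 [595.7164   225.93732 ]] [[266.6 193.6]
 [248.  199.3]
 [271.7 243.8]
 [291.7 237.1]]
centroid [[600.72198471 150.46598336 115.        ]]
[[104, 102, 107], [145, 142, 151], [154, 149, 159], [113, 110, 119], [73, 73, 76], [105, 107, 105], [107, 109, 105], [109, 110, 105], [107, 109, 105], [105, 106, 103]]
[[58, 59, 58], [56, 57, 57], [48, 51, 48], [58, 59, 59], [82, 82, 85], [126, 124, 132], [158, 159, 163], [170, 170, 177], [164, 165, 171], [145, 148, 150], [139, 142, 140], [138, 140, 134], [136, 141, 144], [108, 129, 165], [81, 125, 180], [82, 127, 182], [85, 128, 183]]
```

Run:
```python
from h import *
t=cv2.imread("pics/top0.png").astype(int);s=cv2.imread("pics/scene0.png").astype(int)
for n,im,box in(("top",t,(305,178,412,228)),("scene",s,(185,125,245,188))):
    x0,y0,x1,y1=box
    m=np.zeros(im.shape[:2],bool); sub=im[y0:y1,x0:x1]; m[y0:y1,x0:x1]=(sub.max(2)-sub.min(2)<35)
    m=cv2.morphologyEx(m.astype(np.uint8),cv2.MORPH_OPEN,np.ones((3,3)))
    r,P=quad(n,m,8); print(n,r, proj(n,np.c_[cv2.boxPoints(r),[8]*4]).round(1).tolist())
# rod in top: rows weighted
def rod(n,im,rng,alongx,win):
    pts=[]
    for a in rng:
        lo,hi=win(a)
        k=np.arange(lo,hi); line=(im[lo:hi,a] if alongx else im[a,lo:hi])
        # pinkish: R-G
        w=np.clip(line[:,2]-line[:,1]-1,0,None)*(line.max(1)-line.min(1)<25)*(line[:,1]>90)
        if w.sum()>0: c=(w*k).sum()/w.sum(); pts.append((a,c) if alongx else (c,a))
    return np.array(pts)
p=rod("top",t,range(323,375),True,lambda a:(192,214))
W=plane("top",p,45)[:,:2]; 
def fit(W):
    vx,vy,x,y=cv2.fitLine(W.astype(np.float32),cv2.DIST_HUBER,0,.01,.01).ravel(); 
    if vy<0:vx,vy=-vx,-vy
    return np.degrees(np.arctan2(vy,vx)), x-(y+210)*vx/vy, (vx,vy)
print(p[::8].round(1).tolist()); print("top ang, x at y=-210",fit(W), W[0],W[-1])
```

```text
top ((530.2872924804688, -213.9980010986328), (228.26040649414062, 70.19756317138672), 83.84234619140625) [[403.6, 221.4], [404.9, 193.4], [313.5, 185.7], [311.5, 213.6]]
scene ((529.47509765625, -231.046630859375), (273.44427490234375, 77.96986389160156), 81.05948638916016) [[203.9, 129.3], [182.2, 136.8], [218.0, 188.8], [241.8, 179.4]]
[[323.0, 198.6], [331.0, 199.5], [339.0, 199.6], [347.0, 200.8], [355.0, 201.2], [363.0, 202.7], [371.0, 202.9]]
top ang, x at y=-210 (np.float32(83.75627), np.float32(530.8644), (np.float32(0.108758025), np.float32(0.99406826))) [ 540.53475458 -121.47926996] [ 526.98318811 -243.74075132]
```

```bash
cat >> h.py <<'E'
from scipy.spatial.transform import Rotation as R
UH=np.radians(74.35); HC=np.array([599.5,146.2]); 
def st():
    s=arm.state(); q=s["ee_rot"]; M=R.from_quat([q[1],q[2],q[3],q[0]]).as_matrix()
    return s,s["ee_pos"],M
def goto(xyz,ang):
    """tool-frame shift (m) and turn about tool x so that tool +-y lies along ang(deg)"""
    s,p,M=st(); d=M.T@(np.array(xyz)-p)/1000
    y=M[:,1]; cur=np.degrees(np.arctan2(y[1],y[0]))
    e=(ang-cur+90)%180-90  # world turn about +z
    print("t %.2f pos %s yaw_y %.2f down %s F %s w %.1f"%(s["t"],p.round(1),cur,M[:,0].round(3),s["ft_force"].round(2),s["gripper_width"]))
    print("shift",d.round(4),"turn",round(-e*np.sign(-M[2,0]) ,2),"q",s["q"].round(2))
E
python3 -c "
from h import *
goto([530.8,-210,120],83.8)"
```

```text
t 0.10 pos [196.8 539.6 205.4] yaw_y 159.96 down [-0.001 -0.002 -1.   ] F [0.21 0.86 0.56] w 85.2
shift [ 0.0864 -0.5707 -0.5896] turn 76.16 q [1.11 0.38 0.08 1.27 0.   1.46]
```

Emit:
apply_moves(plan="0.04 -0.57 -0.59 76;0.04 -0.57 -0.59 76;0.04 -0.57 -0.59 76;0.04 -0.57 -0.59 76;0.04 -0.57 -0.59 76;0.04 -0.57 -0.59 76;0.04 -0.57 -0.59 76;0.04 -0.57 -0.59 76;0.04 -0.57 -0.59 76;0.04 -0.57 -0.59 76;0.04 -0.57 -0.59 76;0.04 -0.57 -0.59 76")

```text
t: 1.1
ee_pos: [399.6, 81.7, 181.8]
ee_rot: [0.706, 0.038, 0.706, -0.039]
ft_force: [0.7, 0.4, -0.3]
gripper_width: 85.3
```

```bash
python3 -c "
from h import *
goto([530.8,-210,120],83.8)"
```

```text
t 1.10 pos [399.6  81.7 181.8] yaw_y 83.80 down [-0.001 -0.001 -1.   ] F [ 0.66  0.39 -0.28] w 85.3
shift [ 0.0621 -0.2758  0.162 ] turn 0.0 q [ 0.05  0.05 -0.4   1.12 -0.    1.73]
```

Candidates in the top view: the pin in the cradle at (358,202), about 190 mm, and the longer, thicker rod on the bench at (363,297). The cradle one is the smaller, and crop c2 confirms it with its plain end to the left. The housings are the white one at (212,178) and the green one at (215,263). I take the white one: its covers sit nearer the +y end, so the mouth is on the right, facing the cradle.

Emit:
apply_moves(plan="0.062 -0.276 0.162 0;0.062 -0.276 0.162 0;0.062 -0.276 0.162 0;0.062 -0.276 0.162 0;0.062 -0.276 0.162 0;0.062 -0.276 0.162 0;0.062 -0.276 0.162 0;0.062 -0.276 0.162 0;0.062 -0.276 0.162 0;0.062 -0.276 0.162 0;0.062 -0.276 0.162 0", claw=0.05)

```text
t: 2.02
ee_pos: [530.0, -209.6, 119.5]
ee_rot: [0.705, 0.038, 0.707, -0.038]
ft_force: [-0.5, 0.8, -0.3]
gripper_width: 49.9
```

```bash
python3 -c "
from h import *
goto([530.8,-210,26],83.8)
for n in('top','scene'):
  im=arm.read_camera(n); cv2.imwrite(f'pics/{n}1.png',im[:,:,::-1])
a=cv2.imread('pics/top1.png')[150:260,290:430];b=cv2.imread('pics/scene1.png')[80:200,160:280]
cv2.imwrite('pics/d1.png',np.hstack([cv2.resize(a,(440,360)),cv2.resize(b,(360,360))]))"
```

```text
t 2.02 pos [ 530.  -209.6  119.5] yaw_y 83.79 down [-0.003 -0.    -1.   ] F [-0.49  0.75 -0.27] w 49.9
shift [ 0.0935 -0.0003  0.0011] turn -0.01 q [-0.49  0.41 -0.1   1.06 -0.    1.19]
```

View pics/d1.png

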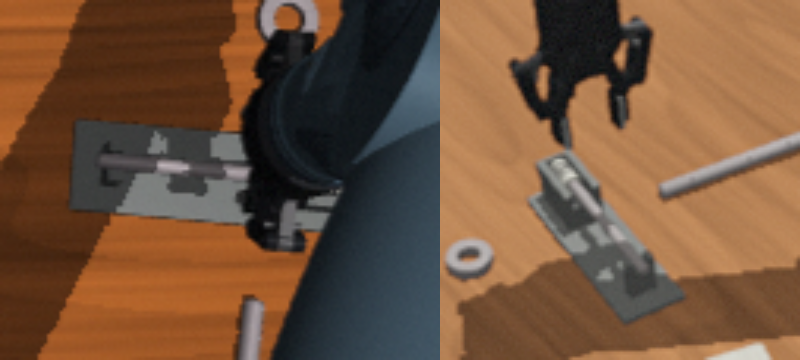

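Emit:
apply_moves(plan="0.03 0 0.001 0;0.06 0 0.001 0;0.08 0 0.001 0;0.092 0 0.001 0;0.0935 0 0.001 0;0.0935 0 0.001 0")

```text
t: 2.62
ee_pos: [530.2, -207.5, 26.7]
ee_rot: [0.705, 0.037, 0.707, -0.037]
ft_force: [0.6, -0.1, 0.2]
gripper_width: 49.9
```

Emit:
apply_moves(plan="0 0 0 0;0 0 0 0;0 0 0 0;0 0 0 0;0 0 0 0;0 0 0 0;0 0 0 0;0 0 0 0", claw=0, grip_force=80)

```text
t: 3.28
ee_pos: [530.2, -207.6, 26.7]
ee_rot: [0.705, 0.037, 0.707, -0.037]
ft_force: [0.4, -0.1, -0.2]
gripper_width: 0.1
```

```bash
python3 -c "
from h import *
goto([530.8,-210,26],83.8)"
```

```text
t 3.28 pos [ 530.2 -207.6   26.7] yaw_y 83.96 down [-0.003 -0.    -1.   ] F [ 0.42 -0.13 -0.23] w 0.1
shift [ 0.0007 -0.0023  0.0008] turn 0.16 q [-0.48  0.48 -0.24  0.85 -0.    1.19]
```

```bash
python3 -c "
from h import *
for n in('top','scene'):
  im=arm.read_camera(n); cv2.imwrite(f'pics/{n}2.png',im[:,:,::-1])
a=cv2.imread('pics/top2.png')[150:260,290:430];b=cv2.imread('pics/scene2.png')[80:200,160:280]
cv2.imwrite('pics/d2.png',np.hstack([cv2.resize(a,(350,500),interpolation=2),cv2.resize(b,(450,500),interpolation=2)]))"
```

```text
(no output)
```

View pics/d2.png

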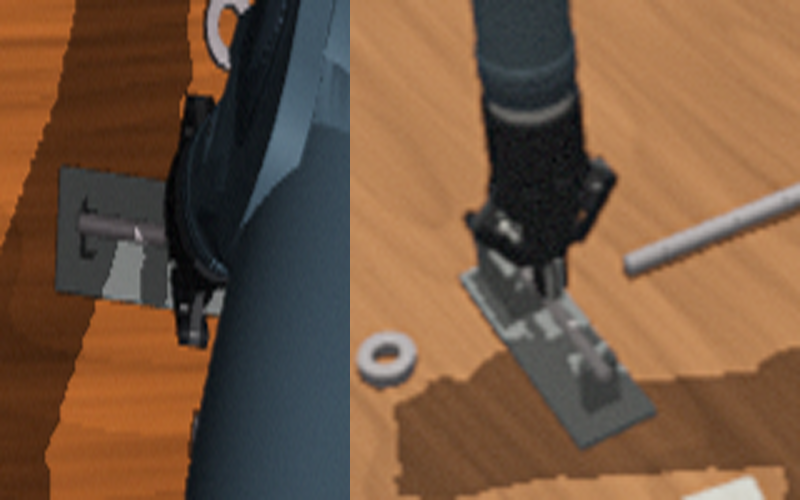

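```bash
python3 -c "
from h import *
b=cv2.imread('pics/scene2.png')[125:185,190:250]
cv2.imwrite('pics/d3.png',cv2.resize(b,(600,600),interpolation=2))
s,p,M=st();print(proj('scene',[p,p-19*M[:,0]]), s['gripper_width'])"
```

```text
[[213.99208992 156.53859698]
 [213.43335831 151.86268907]] -0.17511944708556113
```

View pics/d3.png

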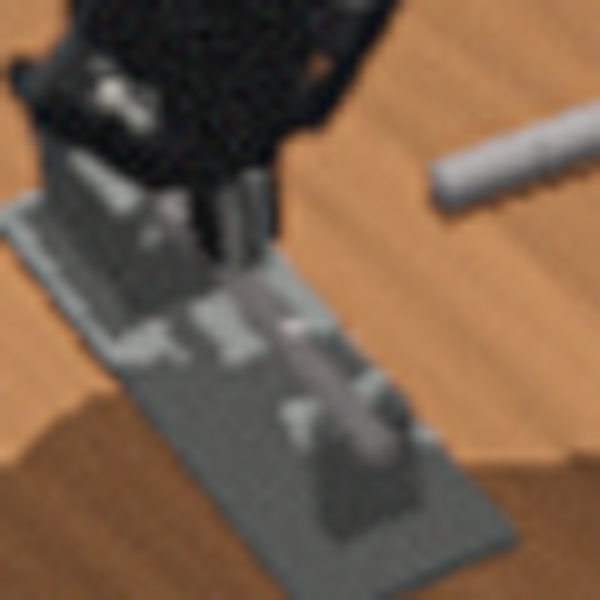

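Emit:
apply_moves(plan="-0.01 0 0 0;-0.02 0 0 0;-0.03 0 0 0;-0.04 0 0 0;-0.05 0 0 0;-0.06 0 0 0;-0.06 0 0 0;-0.06 0 0 0")

```text
t: 4.05
ee_pos: [531.1, -208.0, 87.6]
ee_rot: [0.706, 0.037, 0.707, -0.038]
ft_force: [0.5, -0.4, -0.1]
gripper_width: -0.2
```

```bash
python3 -c "
from h import *
goto([530.8,-210,26],83.8)
for n in('top','scene'):
  im=arm.read_camera(n); cv2.imwrite(f'pics/{n}3.png',im[:,:,::-1])
s,p,M=st();print(proj('scene',[p,p-19*M[:,0]]),proj('top',[p,p-19*M[:,0]]))
b=cv2.imread('pics/scene3.png')[90:200,180:260];a=cv2.imread('pics/top3.png')[150:260,290:370]
cv2.imwrite('pics/d4.png',np.hstack([cv2.resize(a,(400,550),interpolation=2),cv2.resize(b,(400,550),interpolation=2)]))"
```

```text
t 4.05 pos [ 531.1 -208.    87.6] yaw_y 83.96 down [-0.001 -0.001 -1.   ] F [ 0.49 -0.44 -0.11] w -0.2
shift [ 0.0616 -0.002  -0.0001] turn 0.16 q [-0.48  0.43 -0.16  0.99 -0.    1.19]
[[212.3125954  141.5227101 ]
 [211.71336973 136.53420576]] [[362.62783801 200.43459854]
 [364.46774604 199.56344813]]
```

View pics/d4.png

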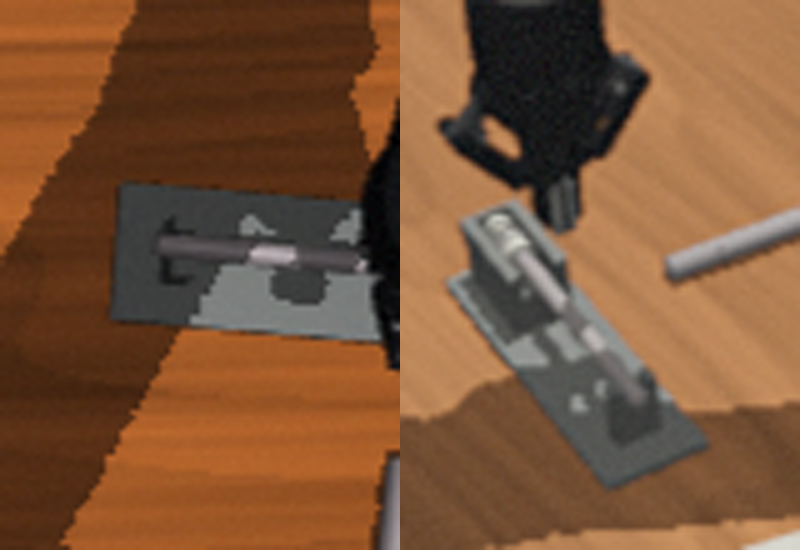

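```bash
python3 -c "
from h import *
s,p,M=st()
Q=[p,p-19*M[:,0],p-73*M[:,0],p-150*M[:,0]]
for n in('top','scene'):
  im=cv2.imread(f'pics/{n}3.png');pp=proj(n,Q);print(n,pp.round(1).tolist())
  im=cv2.resize(im,None,fx=4,fy=4,interpolation=2)
  for u in pp: cv2.circle(im,tuple(int(x*4+2) for x in u),4,(0,0,255),-1)
  c=(pp[1]*4).astype(int); x0=max(c[0]-350,0);y0=max(c[1]-350,0)
  cv2.imwrite(f'pics/e_{n}.png',im[y0:y0+600,x0:x0+700])
"
```

```text
top [[362.6, 200.4], [364.5, 199.6], [370.1, 196.9], [379.2, 192.6]]
scene [[212.3, 141.5], [211.7, 136.5], [209.9, 121.8], [207.2, 99.0]]
```

View pics/e_top.png

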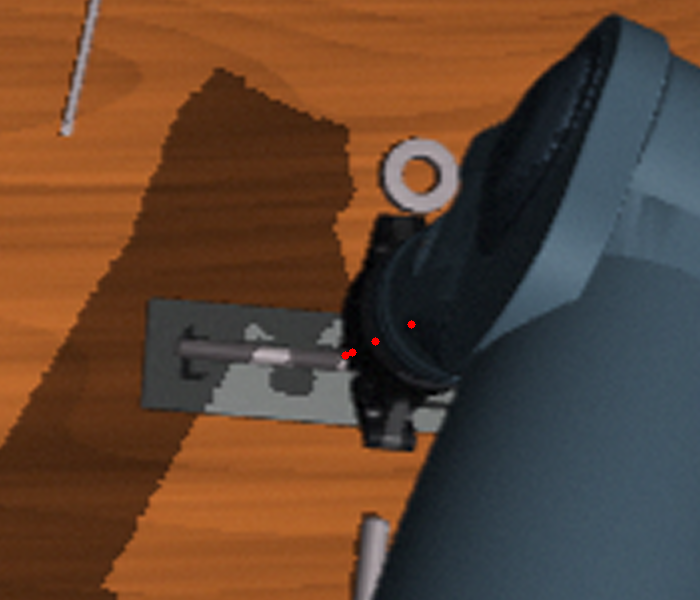

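View pics/e_scene.png

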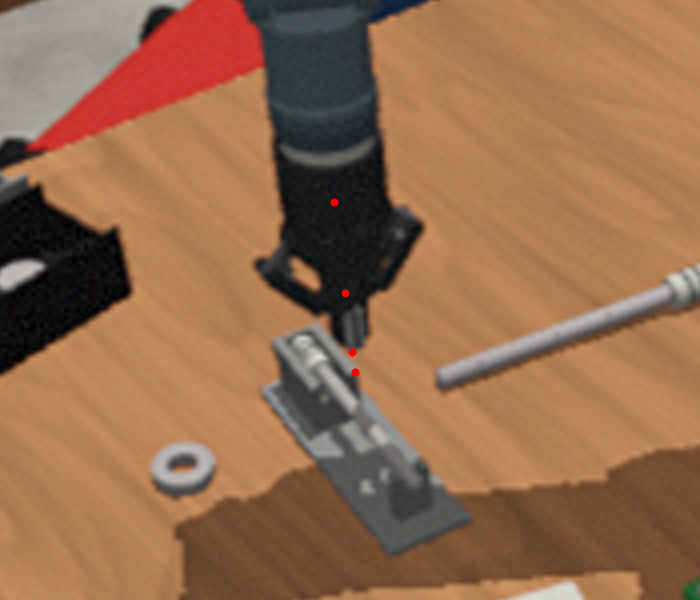

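Emit:
apply_moves(plan="-0.03 0.04 0 0;-0.06 0.08 0 0;-0.06 0.12 0 0;-0.06 0.12 0 0;-0.06 0.12 0 0")

```text
t: 4.57
ee_pos: [543.1, -85.1, 146.5]
ee_rot: [0.705, 0.036, 0.707, -0.035]
ft_force: [1.6, 0.4, -0.6]
gripper_width: -0.1
```

```bash
python3 -c "
from h import *
goto([530.8,-210,26],83.8)
s,p,M=st()
Q=[p,p-19*M[:,0],p-73*M[:,0],p-150*M[:,0]]
o=[]
for n in('top','scene'):
  im=arm.read_camera(n)[:,:,::-1]; cv2.imwrite(f'pics/{n}4.png',im);pp=proj(n,Q);print(n,pp.round(1).tolist())
  im=cv2.resize(im,None,fx=4,fy=4,interpolation=2)
  for u in pp: cv2.circle(im,tuple(int(x*4+2) for x in u),3,(0,0,255),-1)
  c=(pp[1]*4).astype(int); x0=max(c[0]-200,0);y0=max(c[1]-250,0)
  o.append(im[y0:y0+500,x0:x0+400])
cv2.imwrite('pics/f.png',np.hstack(o))
"
```

```text
t 4.57 pos [543.1 -85.1 146.5] yaw_y 84.23 down [-0.003  0.001 -1.   ] F [ 1.58  0.43 -0.58] w -0.1
shift [ 0.1205 -0.1256  0.0007] turn 0.43 q [-0.27  0.35 -0.11  1.11  0.    1.4 ]
top [[312.7, 193.0], [313.7, 191.9], [316.8, 188.7], [321.9, 183.4]]
scene [[231.6, 149.0], [231.1, 143.6], [229.8, 127.6], [227.8, 102.8]]
```

View pics/f.png

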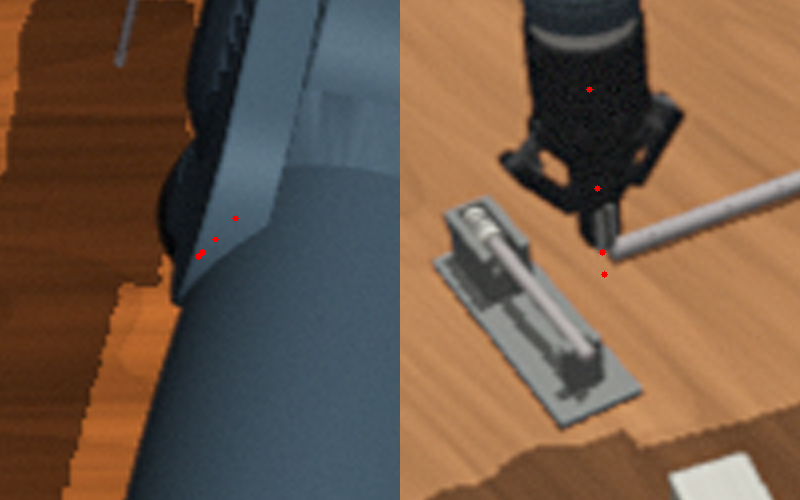

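Emit:
apply_moves(plan="0.03 -0.04 0 -0.4;0.06 -0.08 0 -0.4;0.06 -0.125 0 -0.4;0.06 -0.126 0.0007 -0.4;0.09 -0.126 0.0007 -0.4;0.115 -0.126 0.0007 -0.4;0.13 -0.126 0.0007 -0.4;0.13 -0.126 0.0007 -0.4", claw=0.05)

```text
t: 5.33
ee_pos: [524.5, -213.3, 10.5]
ee_rot: [0.701, 0.037, 0.711, -0.034]
ft_force: [-0.6, 0.9, 0.9]
gripper_width: 50.1
```

```bash
python3 -c "
from h import *
goto([530.8,-210,7],83.8)
"
```

```text
t 5.33 pos [ 524.5 -213.3   10.5] yaw_y 84.25 down [-0.014  0.004 -1.   ] F [-0.64  0.94  0.9 ] w 50.1
shift [0.0034 0.0039 0.006 ] turn 0.45 q [-0.5   0.51 -0.25  0.83 -0.    1.17]
```

Emit:
apply_moves(plan="0.0034 0.004 0.006 0.4;0.0034 0.004 0.006 0.4;0.0034 0.004 0.006 0.4;0.0034 0.004 0.006 0.4")

```text
t: 5.67
ee_pos: [531.8, -210.4, 8.0]
ee_rot: [0.702, 0.039, 0.71, -0.037]
ft_force: [-0.4, 0.6, 0.8]
gripper_width: 49.7
```

```bash
python3 -c "
from h import *
goto([530.8,-210,7],83.8)
"
```

```text
t 5.67 pos [ 531.8 -210.4    8. ] yaw_y 83.86 down [-0.012  0.003 -1.   ] F [-0.4   0.62  0.78] w 49.7
shift [ 0.001   0.0003 -0.001 ] turn 0.06 q [-0.49  0.52 -0.24  0.82 -0.    1.19]
```

Emit:
apply_moves(plan="0 0 -0.001 0;0 0 -0.001 0;0 0 -0.001 0;0 0 -0.001 0;0 0 -0.001 0;0 0 -0.001 0;0 0 -0.001 0", claw=0, grip_force=60)

```text
t: 6.25
ee_pos: [531.4, -210.5, 8.7]
ee_rot: [0.702, 0.038, 0.71, -0.037]
ft_force: [-1.2, 0.4, 5.4]
gripper_width: 9.7
```

```bash
python3 -c "
from h import *
goto([530.8,-210,7],83.8)
s,p,M=st()
Q=[p,p-19*M[:,0],p-73*M[:,0],p-150*M[:,0]]
n='scene'
im=arm.read_camera(n)[:,:,::-1]; cv2.imwrite(f'pics/{n}5.png',im);pp=proj(n,Q);print(n,pp.round(1).tolist())
c=pp[1].astype(int); x0=c[0]-30;y0=c[1]-35
im=cv2.resize(im[y0:y0+60,x0:x0+60],None,fx=10,fy=10,interpolation=2)
for u in pp[:2]: cv2.circle(im,(int((u[0]-x0)*10+5),int((u[1]-y0)*10+5)),3,(0,0,255),-1)
cv2.imwrite('pics/g.png',im)
"
```

```text
t 6.25 pos [ 531.4 -210.5    8.7] yaw_y 83.87 down [-0.011  0.002 -1.   ] F [-1.19  0.36  5.42] w 9.7
shift [ 0.0017  0.0005 -0.0007] turn 0.07 q [-0.49  0.51 -0.24  0.82 -0.    1.19]
scene [[213.6, 160.5], [213.0, 156.0], [211.2, 142.4], [208.5, 121.7]]
```

View pics/g.png

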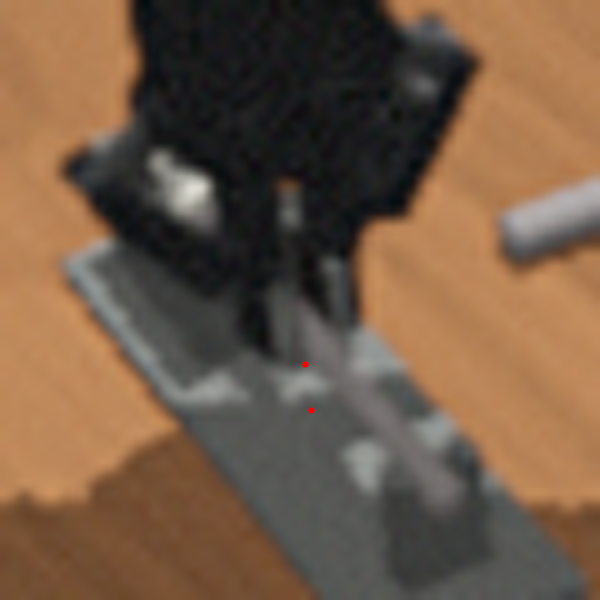

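Emit:
apply_moves(plan="0 0 -0.001 0;0.002 0 -0.001 0;0.004 0 -0.001 0;0.007 0 -0.001 0;0.007 0 -0.001 0;0.007 0 -0.001 0", claw=0.04)

```text
t: 6.8
ee_pos: [529.8, -210.2, 1.1]
ee_rot: [0.702, 0.039, 0.71, -0.037]
ft_force: [0.6, -0.7, 0.4]
gripper_width: 39.9
```

Emit:
apply_moves(plan="0 0 0 0;0 0 0 0;0 0 0 0;0 0 0 0;0 0 0 0;0 0 0 0", claw=0)

```text
t: 7.3
ee_pos: [530.0, -210.2, 1.2]
ee_rot: [0.702, 0.039, 0.71, -0.037]
ft_force: [1.6, 0.4, 0.7]
gripper_width: 9.9
```

Emit:
apply_moves(plan="-0.01 0 0 0;-0.02 0 0 0;-0.03 0 0 0;-0.04 0 0 0;-0.045 0 0 0;-0.045 0 0 0;-0.045 0 0 0;-0.045 0 0 0", grip_force=80)

```text
t: 7.97
ee_pos: [530.1, -210.1, 45.9]
ee_rot: [0.702, 0.039, 0.71, -0.037]
ft_force: [-0.4, 0.1, -2.8]
gripper_width: 9.7
```

```bash
python3 -c "
from h import *
goto([542.9,-56,46],74.35)
"
```

```text
t 7.97 pos [ 530.1 -210.1   45.9] yaw_y 83.86 down [-0.012  0.003 -1.   ] F [-0.4   0.08 -2.75] w 9.7
shift [ 0.0002  0.1546 -0.0038] turn 9.51 q [-0.49  0.47 -0.2   0.91 -0.    1.19]
```

Emit:
apply_moves(plan="0 0.03 0 2;0 0.06 -0.001 5;0 0.09 -0.002 8;0 0.12 -0.003 9.5;0 0.14 -0.004 9.5;0 0.1546 -0.004 9.5;0 0.1546 -0.004 9.5;0 0.1546 -0.004 9.5;0 0.1546 -0.004 9.5")

```text
t: 8.72
ee_pos: [542.4, -56.5, 45.8]
ee_rot: [0.696, 0.097, 0.705, -0.096]
ft_force: [-0.2, -1.0, -2.4]
gripper_width: 9.8
```

```bash
python3 -c "
from h import *
goto([542.9,-56,46],74.35)
for n in('top','scene'):
  im=arm.read_camera(n)[:,:,::-1]; cv2.imwrite(f'pics/{n}6.png',im)
a=cv2.imread('pics/top6.png')[150:230,220:340];b=cv2.imread('pics/scene6.png')[110:210,190:290]
cv2.imwrite('pics/h1.png',cv2.resize(a,(800,533),interpolation=2));cv2.imwrite('pics/h2.png',cv2.resize(b,(600,600),interpolation=2))
"
```

```text
t 8.72 pos [542.4 -56.5  45.8] yaw_y 74.35 down [-0.013  0.003 -1.   ] F [-0.22 -1.   -2.38] w 9.8
shift [-0.0002  0.0006  0.0004] turn 0.0 q [-0.22  0.43 -0.27  0.88 -0.    1.62]
```

View pics/h1.png

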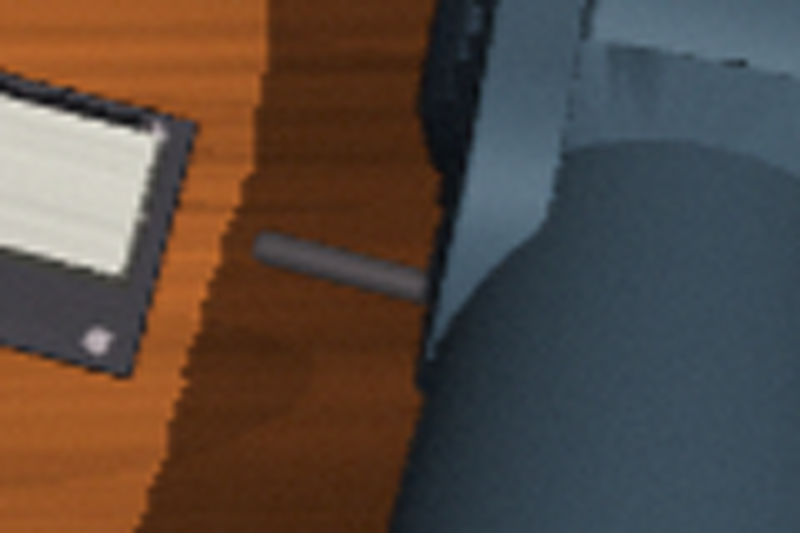

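View pics/h2.png

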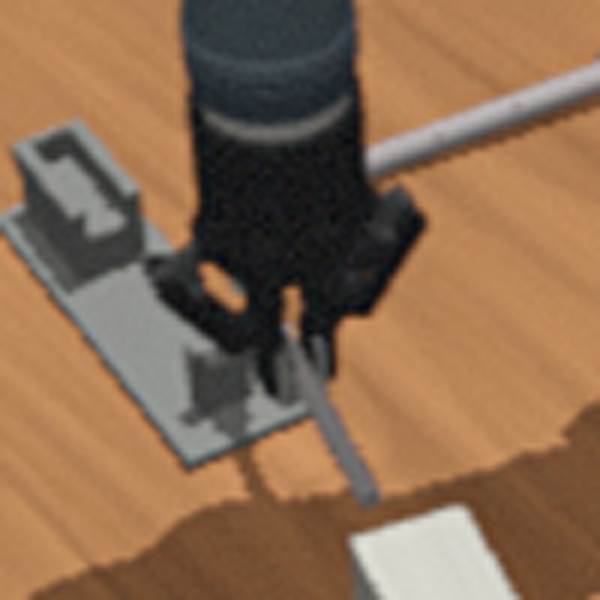

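```bash
cat >> h.py <<'E'
def rodline(n,im,poly):
    """centroid line of low-saturation rod pixels inside polygon: point, dir (px)"""
    m=np.zeros(im.shape[:2],np.uint8); cv2.fillPoly(m,[np.array(poly,np.int32)],1)
    I=im.astype(float); wood=(I[:,:,2]-I[:,:,0]); 
    return m,wood
def planeof(n,p,d):
    i=INF[n]; K=np.linalg.inv(i["mtx"]); Rm=i["pose"][:3,:3]
    a=Rm@K@np.r_[p,1]; b=Rm@K@np.r_[np.array(p)+d,1]; nn=np.cross(a,b); nn/=np.linalg.norm(nn); return nn, nn@i["pose"][:3,3]
def axis3d(L):
    (n1,d1),(n2,d2)=[planeof(n,*l) for n,l in L]
    u=np.cross(n1,n2); u/=np.linalg.norm(u); u*=np.sign(u[1])
    P=np.linalg.solve(np.array([n1,n2,[0,1,0]]),[d1,d2,0]); return P,u   # at y=0
E
python3 - <<'E'
from h import *
t=cv2.imread('pics/top6.png').astype(int);s=cv2.imread('pics/scene6.png').astype(int)
print("top R-B col 270",(t[182:197,270,2]-t[182:197,270,0]).tolist())
print("scene R-B row 185",(s[185,238:260,2]-s[185,238:260,0]).tolist())
print("scene R-B row 178",(s[178,236:256,2]-s[178,236:256,0]).tolist())
print("top row", (t[187,250:285,2]-t[187,250:285,0]).tolist())
E
```

```text
top R-B col 270 [63, 63, 62, 65, 61, 15, 3, 4, 3, 0, 22, 64, 64, 60, 62]
scene R-B row 185 [104, 105, 105, 105, 104, 107, 93, 33, 2, 1, 5, 35, 91, 108, 104, 101, 98, 96, 93, 92, 95, 94]
scene R-B row 178 [3, 2, 0, -2, -1, 1, 3, 2, 1, 15, 75, 103, 101, 97, 98, 96, 97, 93, 93, 92]
top row [129, 133, 130, 83, 64, 66, 66, 50, 13, 3, 3, 2, 3, 2, 3, 2, 2, 6, 3, 3, 15, 18, 41, 65, 66, 66, 68, 67, 65, 70, 68, 69, 70, 67, 50]
```

```bash
cat >> h.py <<'E'
def cen(im,a,lo,hi,col):
    I=im.astype(float); l=I[lo:hi,a] if col else I[a,lo:hi]
    v=l[:,2]-l[:,0]; bg=np.interp(np.arange(len(v)),[0,len(v)-1],[np.median(v[:2]),np.median(v[-2:])]); w=np.clip(1-v/bg,0,1); w[w<.12]=0
    return (w*np.arange(lo,hi)).sum()/w.sum(), w.sum()
def lfit(pts):
    vx,vy,x,y=cv2.fitLine(np.array(pts,np.float32),cv2.DIST_HUBER,0,.01,.01).ravel(); return (np.array([x,y],float),np.array([vx,vy],float))
E
python3 - <<'E'
from h import *
t=cv2.imread('pics/top6.png');s=cv2.imread('pics/scene6.png')
T=[];S=[]
for a in range(261,281):
    y=186.9+(a-260)*.25; c,w=cen(t,a,int(y-6),int(y+7),True); T.append((a,c)); 
    if a%5==0: print(a,round(c,2),round(w,1),end=' ; ')
for r in range(181,191):
    x=247.5+(r-185)*.5 ; c,w=cen(s,r,int(x-6),int(x+6),False); S.append((c,r)); print(r,round(c,2),round(w,1),end=' ; ')
L=[("top",lfit(T)),("scene",lfit(S))]
P,u=axis3d(L); print("\nP(y=0)",P,"u",u,"yaw",np.degrees(np.arctan2(u[1],u[0])))
# pin centre-line in top at assumed z=90
W=plane("top",T,90)[:,:2]; f=lfit(W); d=f[1]*np.sign(f[1][1]); print("top z90 yaw",np.degrees(np.arctan2(d[1],d[0])),"x at y=0",f[0][0]-f[0][1]*d[0]/d[1])
W=plane("scene",S,90)[:,:2]; f=lfit(W); d=f[1]*np.sign(f[1][1]); print("scene z90 yaw",np.degrees(np.arctan2(d[1],d[0])),"x at y=0",f[0][0]-f[0][1]*d[0]/d[1])
uu=np.array([np.cos(UH),np.sin(UH)]); print("bore x at y=0",HC[0]-HC[1]*uu[0]/uu[1])
E
```

```text
265 188.15 5.0 ; 270 189.46 5.2 ; 275 190.64 5.0 ; 280 191.84 4.9 ; 181 244.83 4.3 ; 182 245.41 4.4 ; 183 245.81 4.3 ; 184 246.52 4.6 ; 185 247.08 4.4 ; 186 247.68 4.2 ; 187 248.28 4.7 ; 188 248.78 4.5 ; 189 249.43 4.4 ; 190 249.83 4.4 ; 
P(y=0) [558.60263529   0.          88.34875448] u [0.26824819 0.96307307 0.02309072] yaw 74.43569470584549
top z90 yaw 74.26695482662845 x at y=0 558.3839743158222
scene z90 yaw 74.87866034340227 x at y=0 559.1770864731252
bore x at y=0 558.5426635940228
```

Run:
```python
from h import *
t=cv2.imread('pics/top6.png').astype(float);s=cv2.imread('pics/scene6.png').astype(float)
# along-axis profile
for n,im,p0,d in(("top",t,(265,188.15),(-.9703,-.2419)),("scene",s,(247.08,185),(.506,.8626))):
    k=np.arange(0,16,.25); x=p0[0]+d[0]*k; y=p0[1]+d[1]*k
    v=cv2.remap((im[:,:,2]-im[:,:,0]).astype(np.float32),x.astype(np.float32)[None],y.astype(np.float32)[None],1)[0]
    h=(v.max() if n=="top" else v[-8:].max())/2; h={'top':35,'scene':50}[n]
    i=np.argmax(v>h); uv=(x[i],y[i]); print(n,uv, plane(n,[uv],88.8)[0], v[::4].round().tolist())
```

```text
top (np.float64(257.480175), np.float64(186.275275)) [568.37723981  35.85013471  88.8       ] [1.0, 1.0, 1.0, 2.0, 2.0, 3.0, 3.0, 9.0, 46.0, 60.0, 62.0, 63.0, 74.0, 109.0, 127.0, 127.0]
scene (np.float64(252.393), np.float64(194.0573)) [568.96373423  39.21051329  88.8       ] [1.0, 2.0, 1.0, 1.0, 1.0, 0.0, 2.0, 2.0, -1.0, 4.0, 33.0, 63.0, 74.0, 66.0, 36.0, 12.0]
```

```bash
python3 -c "
from h import *
s,p,M=st();print(M.round(4))
uu=np.array([np.cos(UH),np.sin(UH)]); m=HC-75*uu
for dep in(-5,12,60):
  g=m+uu*(dep-95); g=g+np.array([-.3,-.1]); print(dep); goto([g[0],g[1],46.6],74.35)
"
```

```text
[[-1.250e-02  2.707e-01  9.626e-01]
 [ 2.800e-03  9.627e-01 -2.707e-01]
 [-9.999e-01 -7.000e-04 -1.280e-02]]
-5
t 8.82 pos [542.5 -56.9  46. ] yaw_y 74.29 down [-0.013  0.003 -1.   ] F [-0.21  0.6  -1.24] w 9.1
shift [-0.0006  0.0358 -0.0003] turn -0.06 q [-0.22  0.43 -0.27  0.88  0.    1.62]
12
t 8.82 pos [542.5 -56.9  46. ] yaw_y 74.29 down [-0.013  0.003 -1.   ] F [-0.21  0.6  -1.24] w 9.1
shift [-0.0006  0.0528 -0.0003] turn -0.06 q [-0.22  0.43 -0.27  0.88  0.    1.62]
60
t 8.82 pos [542.5 -56.9  46. ] yaw_y 74.29 down [-0.013  0.003 -1.   ] F [-0.21  0.6  -1.24] w 9.1
shift [-0.0007  0.1008 -0.0003] turn -0.06 q [-0.22  0.43 -0.27  0.88  0.    1.62]
```

Emit:
apply_moves(plan="-0.0008 0.012 0 0;-0.0008 0.024 0 0;-0.0008 0.032 0 0;-0.0008 0.035 0 0;-0.0008 0.037 0 0;-0.0008 0.039 0 0;-0.0008 0.041 0 0;-0.0008 0.042 0 0;-0.0008 0.042 0 0")

```text
t: 9.57
ee_pos: [553.9, -16.5, 46.8]
ee_rot: [0.696, 0.097, 0.705, -0.096]
ft_force: [0.9, -1.2, -2.6]
gripper_width: 9.7
```

```bash
python3 -c "
from h import *
goto([542.9,-56,46],74.35)
for n in('top','scene'):
  im=arm.read_camera(n)[:,:,::-1]; cv2.imwrite(f'pics/{n}7.png',im)
a=cv2.imread('pics/top7.png')[160:210,220:280];b=cv2.imread('pics/scene7.png')[150:220,220:290]
cv2.imwrite('pics/i.png',np.hstack([cv2.resize(a,(400,400),interpolation=2),cv2.resize(b,(400,400),interpolation=2)]))
"
```

```text
t 9.57 pos [553.9 -16.5  46.8] yaw_y 74.29 down [-0.013  0.003 -1.   ] F [ 0.9  -1.19 -2.63] w 9.7
shift [ 0.0008 -0.0411  0.0001] turn -0.06 q [-0.14  0.45 -0.25  0.89  0.    1.7 ]
```

View pics/i.png

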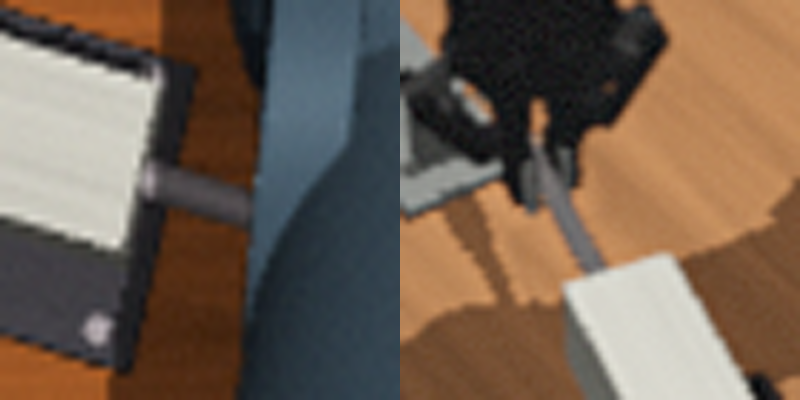

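Emit:
apply_moves(plan="0 0.001 0 0;0 0.002 0 0;0 0.003 0 0;0 0.004 0 0;0 0.005 0 0;0 0.006 0 0;0 0.006 0 0")

```text
t: 10.25
ee_pos: [555.6, -10.7, 46.8]
ee_rot: [0.696, 0.097, 0.705, -0.096]
ft_force: [0.2, 0.3, -1.6]
gripper_width: 9.4
```

Emit:
apply_moves(plan="0 0.001 0 0;0 0.002 0 0;0 0.004 0 0;0 0.005 0 0;0 0.007 0 0;0 0.008 0 0;0 0.009 0 0;0 0.01 0 0;0 0.01 0 0")

```text
t: 11.0
ee_pos: [558.3, -0.9, 46.7]
ee_rot: [0.696, 0.097, 0.705, -0.096]
ft_force: [0.4, -0.9, -1.7]
gripper_width: 9.6
```

Emit:
apply_moves(plan="0 0.0015 0 0;0 0.003 0 0;0 0.0045 0 0;0 0.006 0 0;0 0.0075 0 0;0 0.009 0 0;0 0.0105 0 0;0 0.012 0 0;0 0.0135 0 0;0 0.015 0 0;0 0.015 0 0")

```text
t: 11.92
ee_pos: [562.5, 13.9, 46.8]
ee_rot: [0.696, 0.097, 0.705, -0.096]
ft_force: [-0.1, 0.5, -2.6]
gripper_width: 9.3
```

Emit:
apply_moves(plan="0 0.0015 0 0;0 0.003 0 0;0 0.0045 0 0;0 0.006 0 0;0 0.0075 0 0;0 0.009 0 0;0 0.0105 0 0;0 0.012 0 0;0 0.0135 0 0;0 0.015 0 0;0 0.015 0 0")

```text
t: 12.83
ee_pos: [566.6, 28.6, 46.8]
ee_rot: [0.696, 0.097, 0.705, -0.096]
ft_force: [-0.3, -0.4, -2.1]
gripper_width: 9.9
```

Emit:
apply_moves(plan="0 0.0015 0 0;0 0.003 0 0;0 0.0045 0 0;0 0.006 0 0;0 0.0075 0 0;0 0.009 0 0;0 0.0105 0 0;0 0.012 0 0;0 0.012 0 0;0 0.012 0 0")

```text
t: 13.67
ee_pos: [569.9, 40.2, 46.7]
ee_rot: [0.696, 0.097, 0.705, -0.096]
ft_force: [-0.6, -0.2, -1.9]
gripper_width: 9.2
```

```bash
python3 -c "
from h import *
goto([542.9,-56,46],74.35)
for n in('top','scene'):
  im=arm.read_camera(n)[:,:,::-1]; cv2.imwrite(f'pics/{n}8.png',im)
a=cv2.imread('pics/top8.png')[160:220,220:280];b=cv2.imread('pics/scene8.png')[140:210,220:290]
cv2.imwrite('pics/j.png',np.hstack([cv2.resize(a,(400,400),interpolation=2),cv2.resize(b,(400,400),interpolation=2)]))
"
```

```text
t 13.67 pos [569.9  40.2  46.7] yaw_y 74.35 down [-0.012  0.003 -1.   ] F [-0.56 -0.19 -1.9 ] w 9.2
shift [ 0.0008 -0.0999  0.    ] turn -0.0 q [-0.04  0.48 -0.2   0.91  0.    1.8 ]
```

View pics/j.png

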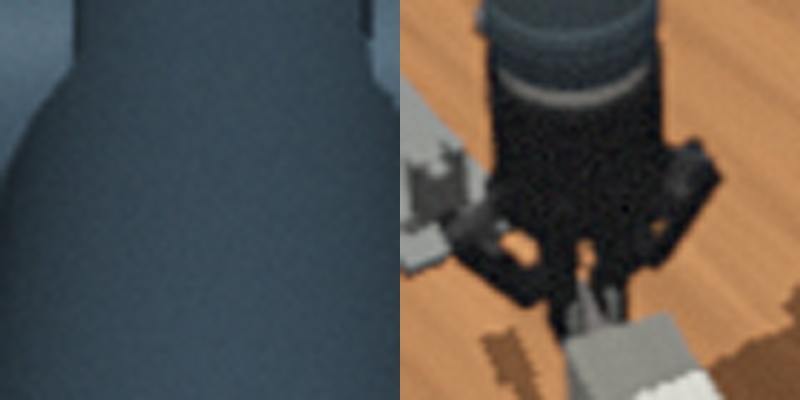

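Emit:
apply_moves(plan="0 0 0 0;0 0 0 0;0 0 0 0;0 0 0 0;0 0 0 0;0 0 0 0;0 0 0 0", claw=0.04)

```text
t: 14.35
ee_pos: [569.9, 40.1, 46.8]
ee_rot: [0.696, 0.097, 0.705, -0.096]
ft_force: [1.1, 0.8, 0.5]
gripper_width: 39.9
```

Emit:
apply_moves(plan="0 0 0 0;0 -0.01 0 0;0 -0.025 0 0;0 -0.04 0 0;0.001 -0.055 0 0;0.002 -0.07 0 0;0.003 -0.077 0 0;0.003 -0.078 0 0;0.003 -0.078 0 0;0.003 -0.078 0 0")

```text
t: 15.18
ee_pos: [548.9, -34.7, 43.9]
ee_rot: [0.696, 0.097, 0.705, -0.096]
ft_force: [0.8, -0.0, -0.7]
gripper_width: 40.0
```

```bash
python3 -c "
from h import *
goto([542.9,-56,46],74.35)
for n in('top','scene'):
  im=arm.read_camera(n)[:,:,::-1]; cv2.imwrite(f'pics/{n}9.png',im)
a=cv2.imread('pics/top9.png')[150:230,220:320];b=cv2.imread('pics/scene9.png')[120:220,200:300]
cv2.imwrite('pics/k.png',np.hstack([cv2.resize(a,(400,320),interpolation=2),cv2.resize(b,(400,320),interpolation=2)]))
cv2.imwrite('pics/k2.png',cv2.resize(b,(600,600),interpolation=2))
"
```

```text
t 15.18 pos [548.9 -34.7  43.9] yaw_y 74.35 down [-0.012  0.003 -1.   ] F [ 0.8  -0.04 -0.73] w 40.0
shift [-0.0021 -0.0222 -0.0001] turn -0.0 q [-0.18  0.44 -0.26  0.88  0.    1.66]
```

View pics/k.png

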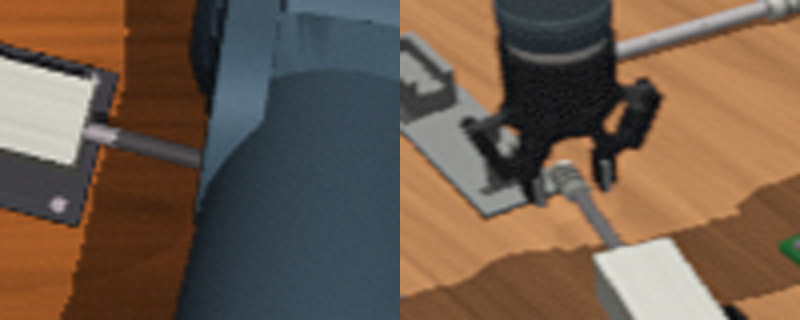

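View pics/k2.png

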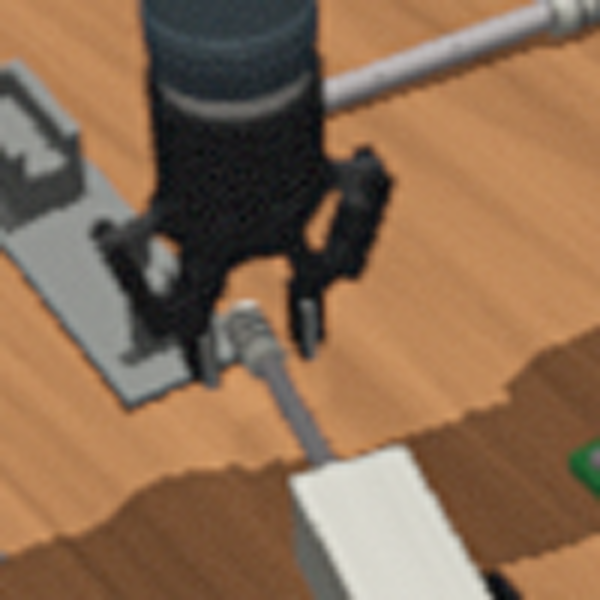

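Emit:
apply_moves(plan="0 0 0 0;0 0 0 0;0 0 0 0;0 0 0 0;0 0 0 0;0 0 0 0;0 0 0 0", claw=0, grip_force=60)

```text
t: 15.87
ee_pos: [549.1, -33.7, 44.0]
ee_rot: [0.696, 0.097, 0.705, -0.095]
ft_force: [-0.2, 3.0, 0.4]
gripper_width: 16.9
```

```bash
python3 -c "
from h import *
goto([542.9,-56,46],74.35)"
```

```text
t 15.87 pos [549.1 -33.7  44. ] yaw_y 74.42 down [-0.012  0.004 -1.   ] F [-0.18  3.02  0.44] w 16.9
shift [-0.0021 -0.0232 -0.    ] turn 0.07 q [-0.18  0.44 -0.26  0.88  0.    1.66]
```

Emit:
apply_moves(plan="-0.0005 0 0 0;-0.001 0 0 0;-0.0015 0 0 0;-0.002 0 0 0;-0.002 0 0 0;-0.002 0 0 0", grip_force=100)

```text
t: 16.37
ee_pos: [548.9, -34.1, 45.8]
ee_rot: [0.696, 0.097, 0.705, -0.095]
ft_force: [-0.5, -0.6, -1.7]
gripper_width: 16.4
```

Emit:
apply_moves(plan="-0.0005 0 0 0;-0.001 0 0 0;-0.001 0 0 0;-0.001 0 0 0")

```text
t: 16.7
ee_pos: [548.8, -34.2, 46.7]
ee_rot: [0.696, 0.097, 0.705, -0.095]
ft_force: [-0.2, 0.2, -2.4]
gripper_width: 16.1
```

```bash
python3 -c "
from h import *
goto([542.9,-56,46],74.35)
for n in('top','scene'):
  im=arm.read_camera(n)[:,:,::-1]; cv2.imwrite(f'pics/{n}10.png',im)
b=cv2.imread('pics/scene10.png')[150:210,220:280]
cv2.imwrite('pics/l.png',cv2.resize(b,(600,600),interpolation=2))
"
```

```text
t 16.70 pos [548.8 -34.2  46.7] yaw_y 74.40 down [-0.013  0.004 -1.   ] F [-0.23  0.19 -2.45] w 16.1
shift [ 0.0007 -0.0226  0.0002] turn 0.05 q [-0.18  0.44 -0.26  0.89  0.    1.66]
```

View pics/l.png

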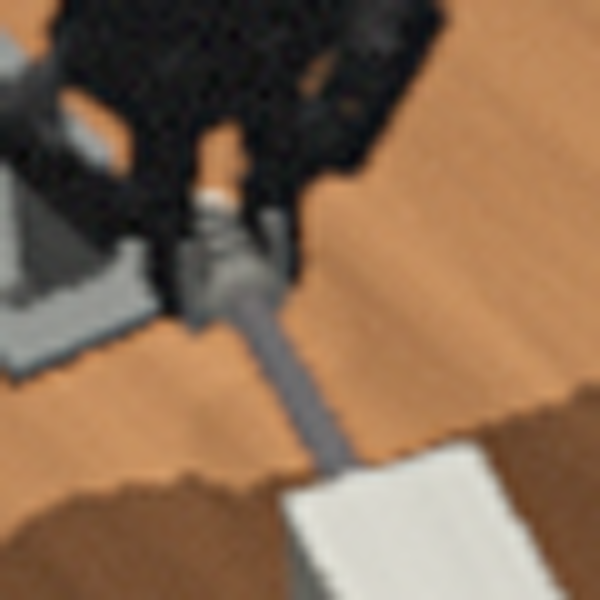

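Run:
```python
from h import *
t=cv2.imread('pics/top10.png');s=cv2.imread('pics/scene10.png')
T=[];S=[]
for a in range(247,266):
    y=182.9+(a-244)*.25; c,w=cen(t,a,int(y-6),int(y+7),True)
    if 4.2<w<6: T.append((a,c))
for r in range(184,196):
    x=220+26.5+(r-182.5)*.53; c,w=cen(s,r,int(x-7),int(x+7),False)
    if 3.5<w<5.5: S.append((c,r))
print(len(T),T[0],T[-1],len(S),S[0],S[-1])
P,u=axis3d([("top",lfit(T)),("scene",lfit(S))]); print(P,u,P+u*(50/u[1]))
```

```text
18 (247, np.float64(183.07849508468396)) (265, np.float64(188.15356319139937)) 12 (np.float64(246.47492396701253), 184) (np.float64(252.79927755824886), 195)
[558.22264945   0.          86.93501942] [0.277806   0.95840684 0.06542293] [572.715764    50.          90.34812805]
```

Emit:
apply_moves(plan="-0.0005 0 0 0;-0.001 0 0 0;-0.0015 0 0 0;-0.0015 0 0 0;-0.0015 0 0 0")

```text
t: 17.22
ee_pos: [548.8, -34.2, 48.2]
ee_rot: [0.696, 0.097, 0.705, -0.095]
ft_force: [0.8, -0.7, -2.8]
gripper_width: 16.2
```

```bash
python3 -c "
from h import *
goto([542.9,-56,46],74.35)
print(arm.state()['moment'])"
```

```text
t 17.22 pos [548.8 -34.2  48.2] yaw_y 74.40 down [-0.013  0.004 -1.   ] F [ 0.84 -0.7  -2.77] w 16.2
shift [ 0.0022 -0.0226  0.0003] turn 0.05 q [-0.18  0.44 -0.26  0.89  0.    1.66]
[-0.32224596  0.04913662 -0.04807485]
```

Emit:
apply_moves(plan="-0.0005 0 0 0;-0.001 0 0 0;-0.0015 0 0 0;-0.0015 0 0 0;-0.0015 0 0 0")

```text
t: 17.63
ee_pos: [548.8, -34.3, 49.6]
ee_rot: [0.696, 0.097, 0.705, -0.095]
ft_force: [-0.7, 0.5, -3.8]
gripper_width: 16.0
```

Run:
```python
from h import *
goto([542.9,-56,46],74.35);print(arm.state()['moment'])
for n in('top','scene'):
  im=arm.read_camera(n)[:,:,::-1]; cv2.imwrite(f'pics/{n}11.png',im)
t=cv2.imread('pics/top11.png');s=cv2.imread('pics/scene11.png')
T=[];S=[]
for a in range(247,266):
    y=182.9+(a-244)*.25; c,w=cen(t,a,int(y-6),int(y+7),True)
    if 4.2<w<6: T.append((a,c))
for r in range(184,196):
    x=220+26.5+(r-182.5)*.53; c,w=cen(s,r,int(x-7),int(x+7),False)
    if 3.5<w<5.5: S.append((c,r))
print(len(T),T[0],T[-1],len(S),S[0],S[-1])
P,u=axis3d([("top",lfit(T)),("scene",lfit(S))]); print(P,u,P+u*(50/u[1]))
```

```text
t 17.63 pos [548.8 -34.3  49.6] yaw_y 74.40 down [-0.013  0.003 -1.   ] F [-0.68  0.51 -3.79] w 16.0
shift [ 0.0036 -0.0225  0.0002] turn 0.05 q [-0.18  0.44 -0.25  0.89  0.    1.66]
[-0.4110371   0.02369311 -0.02123336]
18 (247, np.float64(183.0452949231088)) (265, np.float64(188.03269878675533)) 12 (np.float64(246.78603599833576), 184) (np.float64(252.92495592206166), 195)
[558.2798849    0.          89.85806675] [0.27669532 0.96059875 0.02626301] [572.68211705  50.          91.22507904]
```

Emit:
apply_moves(plan="0.0004 0.001 0 0;0.0004 0.002 0 0;0.0004 0.003 0 0;0.0004 0.0045 0 0;0.0004 0.006 0 0;0.0004 0.0075 0 0;0.0004 0.009 0 0;0.0004 0.01 0 0;0.0004 0.01 0 0")

```text
t: 18.48
ee_pos: [551.6, -24.3, 49.2]
ee_rot: [0.696, 0.097, 0.705, -0.095]
ft_force: [1.4, 0.5, -3.4]
gripper_width: 16.2
```

```bash
python3 -c "
from h import *
goto([542.9,-56,46],74.35);s,p,M=st();print(M[:,1],M[:,1]@s['ft_force'],s['moment'])"
```

```text
t 18.48 pos [551.6 -24.3  49.2] yaw_y 74.41 down [-0.012  0.004 -1.   ] F [ 1.42  0.51 -3.36] w 16.2
shift [ 0.0032 -0.0329  0.0001] turn 0.06 q [-0.16  0.44 -0.25  0.9   0.    1.68]
[2.68704089e-01 9.63222740e-01 2.57348254e-04] 0.8697396154163002 [-0.39183131 -0.01841959 -0.13495972]
```

Emit:
apply_moves(plan="0 0.001 0 0;0 0.002 0 0;0 0.003 0 0;0 0.004 0 0;0 0.005 0 0;0 0.006 0 0;0 0.007 0 0;0 0.008 0 0;0 0.009 0 0;0 0.01 0 0;0 0.01 0 0")

```text
t: 19.4
ee_pos: [554.4, -14.4, 49.3]
ee_rot: [0.696, 0.097, 0.705, -0.095]
ft_force: [-0.2, -0.0, -3.6]
gripper_width: 16.3
```

Emit:
apply_moves(plan="0 0.001 0 0;0 0.002 0 0;0 0.003 0 0;0 0.004 0 0;0 0.005 0 0;0 0.006 0 0;0 0.007 0 0;0 0.008 0 0;0 0.009 0 0;0 0.01 0 0;0 0.01 0 0")

```text
t: 20.32
ee_pos: [556.4, -6.6, 49.1]
ee_rot: [0.696, 0.095, 0.705, -0.097]
ft_force: [-1.4, -6.7, -3.5]
gripper_width: 15.7
```

```bash
python3 -c "
from h import *
goto([542.9,-56,46],74.35);s,p,M=st();print(M[:,1]@s['ft_force'],s['moment'])"
```

```text
t 20.32 pos [556.4  -6.6  49.1] yaw_y 74.37 down [-0.014 -0.    -1.   ] F [-1.41 -6.74 -3.48] w 15.7
shift [ 0.0033 -0.0512  0.0004] turn 0.02 q [-0.12  0.45 -0.23  0.9  -0.    1.72]
-6.854240509651681 [-1.49634063  0.32535636 -0.08069601]
```

Emit:
apply_moves(plan="0 0.0025 0 0;0 0.004 0 0;0 0.005 0 0;0 0.006 0 0;0 0.007 0 0;0 0.008 0 0;0 0.009 0 0;0 0.01 0 0;0 0.011 0 0;0 0.012 0 0;0 0.013 0 0;0 0.014 0 0")

```text
t: 21.32
ee_pos: [559.1, 4.2, 48.8]
ee_rot: [0.695, 0.094, 0.706, -0.099]
ft_force: [-1.2, -8.7, -2.1]
gripper_width: 15.8
```

```bash
python3 -c "
from h import *
goto([542.9,-56,46],74.35);s,p,M=st();print(M[:,1],M[:,1]@s['ft_force'],s['moment'])"
```

```text
t 21.32 pos [559.1   4.2  48.8] yaw_y 74.28 down [-0.016 -0.006 -1.   ] F [-1.22 -8.7  -2.05] w 15.8
shift [ 0.0034 -0.0623  0.0008] turn -0.07 q [-0.1   0.46 -0.22  0.91 -0.01  1.74]
[ 0.27088435  0.96256294 -0.00970863] -8.686863231250602 [-1.92800743  0.49632338 -0.06277949]
```

Emit:
apply_moves(plan="-0.0001 0.0025 0.0001 0;-0.0001 0.0035 0.0002 0;-0.0002 0.0045 0.0002 0;-0.0002 0.0055 0.0002 0;-0.0003 0.0065 0.0002 0;-0.0003 0.0075 0.0002 0;-0.0003 0.0085 0.0002 0;-0.0004 0.0095 0.0002 0;-0.0004 0.0105 0.0002 0;-0.0004 0.0115 0.0002 0;-0.0004 0.0125 0.0002 0")

```text
t: 22.23
ee_pos: [561.5, 13.7, 48.9]
ee_rot: [0.694, 0.093, 0.706, -0.102]
ft_force: [-1.2, -9.0, -2.6]
gripper_width: 15.7
```

```bash
python3 -c "
from h import *
goto([542.9,-56,46],74.35);s,p,M=st();print(M[:,1],M[:,1]@s['ft_force'],s['moment'])
for n in('top','scene'):
  im=arm.read_camera(n)[:,:,::-1]; cv2.imwrite(f'pics/{n}12.png',im)
b=cv2.imread('pics/scene12.png')[150:220,220:290]
cv2.imwrite('pics/m.png',cv2.resize(b,(600,600),interpolation=2))
"
```

```text
t 22.23 pos [561.5  13.7  48.9] yaw_y 74.20 down [-0.018 -0.011 -1.   ] F [-1.18 -9.   -2.61] w 15.7
shift [ 0.004  -0.072   0.0011] turn -0.15 q [-0.08  0.46 -0.21  0.91 -0.01  1.77]
[ 0.27216906  0.96212736 -0.01532828] -8.943099709731346 [-1.76130118  0.44699827  0.01791403]
```

View pics/m.png

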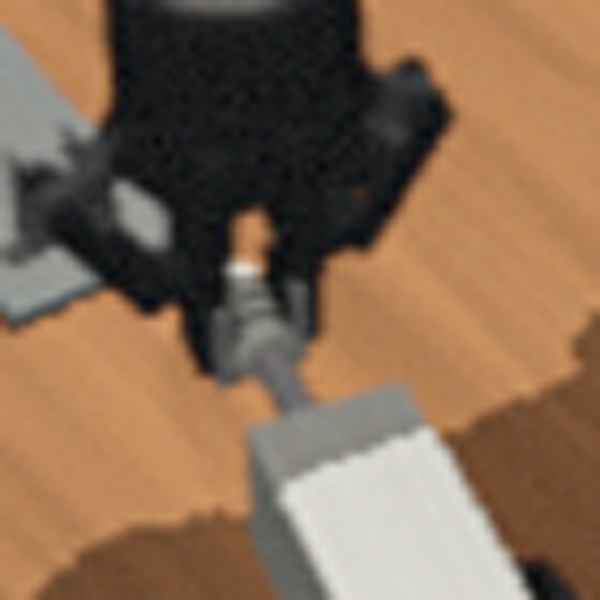

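Emit:
apply_moves(plan="0 0.0025 0.0001 0;-0.0001 0.003 0.0001 0;-0.0001 0.0035 0.0001 0;-0.0001 0.004 0.0002 0;-0.0001 0.0045 0.0002 0;-0.0001 0.005 0.0002 0;-0.0001 0.0055 0.0002 0;-0.0001 0.006 0.0002 0;-0.0001 0.0065 0.0002 0;-0.0001 0.007 0.0002 0;-0.0001 0.0075 0.0002 0;-0.0001 0.008 0.0002 0")

```text
t: 23.33
ee_pos: [562.8, 19.2, 48.8]
ee_rot: [0.694, 0.091, 0.707, -0.104]
ft_force: [-2.2, -8.2, -2.1]
gripper_width: 16.1
```

```bash
python3 -c "
from h import *
goto([542.9,-56,46],74.35);s,p,M=st();print(M[:,1],M[:,1]@s['ft_force'],s['moment'])
"
```

```text
t 23.33 pos [562.8  19.2  48.8] yaw_y 74.14 down [-0.02  -0.015 -1.   ] F [-2.22 -8.21 -2.06] w 16.1
shift [ 0.0043 -0.0777  0.0014] turn -0.21 q [-0.07  0.47 -0.21  0.92 -0.02  1.78]
[ 0.27316371  0.96176217 -0.01987734] -8.461381603507466 [-1.64530083  0.48508721  0.03536754]
```

Emit:
apply_moves(plan="0 0.0025 0.0001 0;-0.0001 0.003 0.0001 -0.1;-0.0001 0.0035 0.0001 -0.2;-0.0001 0.004 0.0002 -0.2;-0.0001 0.0045 0.0002 -0.2;-0.0001 0.005 0.0002 -0.2;-0.0001 0.0055 0.0002 -0.2;-0.0001 0.006 0.0002 -0.2;-0.0001 0.0065 0.0002 -0.2;-0.0001 0.0065 0.0002 -0.2")

```text
t: 24.17
ee_pos: [564.2, 23.1, 48.8]
ee_rot: [0.694, 0.089, 0.707, -0.105]
ft_force: [-2.1, -7.9, -2.0]
gripper_width: 16.3
```

```bash
python3 -c "
from h import *
goto([542.9,-56,46],74.35);s,p,M=st();print(M[:,1],M[:,1]@s['ft_force'],s['moment'])
"
```

```text
t 24.17 pos [564.2  23.1  48.8] yaw_y 74.26 down [-0.022 -0.019 -1.   ] F [-2.14 -7.86 -2.  ] w 16.3
shift [ 0.0048 -0.0818  0.0011] turn -0.09 q [-0.06  0.47 -0.2   0.92 -0.02  1.79]
[ 0.27115228  0.9622265  -0.02442555] -8.098279919069064 [-1.62472882  0.34829692 -0.12665866]
```

Emit:
apply_moves(plan="0 0.0025 0.0001 0;-0.0001 0.003 0.0001 0;-0.0001 0.0035 0.0001 0;-0.0001 0.004 0.0001 0;-0.0001 0.0045 0.0001 0;-0.0001 0.005 0.0001 0;-0.0001 0.0055 0.0001 0;-0.0001 0.0055 0.0001 0")

```text
t: 24.83
ee_pos: [564.9, 26.2, 48.8]
ee_rot: [0.693, 0.088, 0.707, -0.107]
ft_force: [-1.7, -8.0, -1.5]
gripper_width: 16.3
```

```bash
python3 -c "
from h import *
goto([542.9,-56,46],74.35);s,p,M=st();print(M[:,1],M[:,1]@s['ft_force'],s['moment'])
"
```

```text
t 24.83 pos [564.9  26.2  48.8] yaw_y 74.20 down [-0.023 -0.023 -0.999] F [-1.74 -7.98 -1.47] w 16.3
shift [ 0.0052 -0.085   0.0013] turn -0.15 q [-0.05  0.47 -0.19  0.93 -0.02  1.8 ]
[ 0.27218373  0.96181199 -0.02887405] -8.103072265748631 [-1.50369881  0.38867601 -0.01285316]
```

Emit:
apply_moves(plan="0 0.0025 0.0001 0;-0.0001 0.003 0.0001 0;-0.0001 0.0035 0.0001 0;-0.0001 0.004 0.0001 0;-0.0001 0.0045 0.0001 0;-0.0001 0.005 0.0001 0;-0.0001 0.0055 0.0001 0;-0.0001 0.0055 0.0001 0")

```text
t: 25.5
ee_pos: [564.3, 26.2, 48.6]
ee_rot: [0.692, 0.085, 0.708, -0.111]
ft_force: [-4.5, -16.6, -0.6]
gripper_width: 15.9
```

```bash
python3 -c "
from h import *
goto([542.9,-56,46],74.35);s,p,M=st();print(M[:,1],M[:,1]@s['ft_force'],s['moment'])
for n in('top','scene'):
  im=arm.read_camera(n)[:,:,::-1]; cv2.imwrite(f'pics/{n}13.png',im)
b=cv2.imread('pics/scene13.png')[150:220,220:290]
cv2.imwrite('pics/n.png',cv2.resize(b,(600,600),interpolation=2))
"
```

```text
t 25.50 pos [564.3  26.2  48.6] yaw_y 74.04 down [-0.027 -0.034 -0.999] F [ -4.54 -16.56  -0.64] w 15.9
shift [ 0.0059 -0.0847  0.0021] turn -0.31 q [-0.04  0.48 -0.19  0.93 -0.04  1.81]
[ 0.27479568  0.96066616 -0.04009827] -17.12874476450092 [-2.93578112  0.81502913  0.10809312]
```

View pics/n.png

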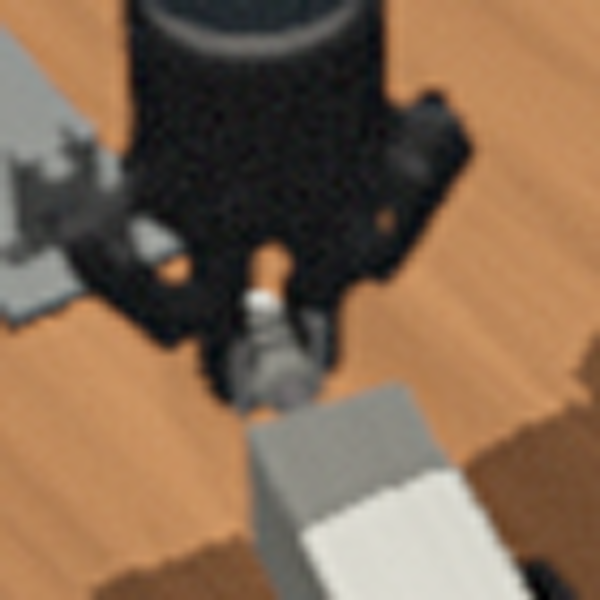

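Emit:
apply_moves(plan="0 0.003 0.0002 0;-0.0001 0.004 0.0003 0;-0.0002 0.005 0.0004 0;-0.0002 0.0055 0.0005 0;-0.0002 0.006 0.0005 0;-0.0002 0.006 0.0005 0;-0.0002 0.006 0.0005 0")

```text
t: 26.18
ee_pos: [564.0, 25.8, 48.4]
ee_rot: [0.691, 0.082, 0.709, -0.117]
ft_force: [-5.7, -19.8, 0.7]
gripper_width: 15.8
```

```bash
python3 -c "
from h import *
goto([542.9,-56,46],74.35);s,p,M=st();print(M[:,1],M[:,1]@s['ft_force'],s['moment'])
"
```

```text
t 26.18 pos [564.   25.8  48.4] yaw_y 73.88 down [-0.032 -0.045 -0.998] F [ -5.67 -19.8    0.66] w 15.8
shift [ 0.0068 -0.0842  0.0026] turn -0.47 q [-0.04  0.48 -0.18  0.94 -0.05  1.81]
[ 0.27729501  0.95935049 -0.0524796 ] -20.60288342935252 [-3.1806292   0.98181915  0.19750424]
```

Emit:
apply_moves(plan="0 0 0 0;0 0 0 0;0 0 0 0;0 0 0 0")

```text
t: 26.52
ee_pos: [564.2, 25.4, 48.8]
ee_rot: [0.691, 0.082, 0.709, -0.117]
ft_force: [-1.5, -5.7, 0.4]
gripper_width: 16.1
```

Emit:
apply_moves(plan="0 0 0 0;0 0 0 0;0 0 0 0;0 0 0 0;0 0 0 0;0 0 0 0", claw=0.045)

```text
t: 27.02
ee_pos: [564.3, 25.7, 48.8]
ee_rot: [0.691, 0.082, 0.709, -0.117]
ft_force: [0.2, 0.8, -0.0]
gripper_width: 44.9
```

```bash
python3 -c "
from h import *
goto([542.9,-56,46],74.35)
im=arm.read_camera('scene')[:,:,::-1]; cv2.imwrite('pics/scene14.png',im)
cv2.imwrite('pics/o.png',cv2.resize(im[150:220,220:290],(600,600),interpolation=2))
"
```

```text
t 27.02 pos [564.3  25.7  48.8] yaw_y 73.89 down [-0.032 -0.046 -0.998] F [ 0.24  0.77 -0.02] w 44.9
shift [ 0.0072 -0.0842  0.0023] turn -0.46 q [-0.04  0.48 -0.18  0.94 -0.05  1.81]
```

View pics/o.png

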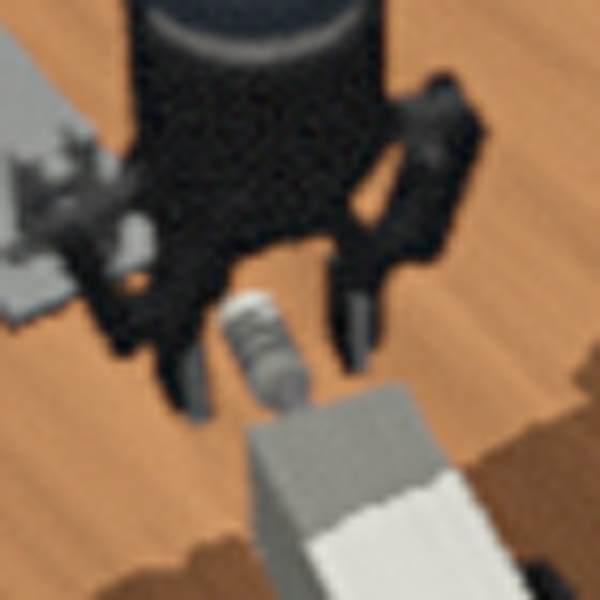

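Released, with the fingers clear on both sides. I back straight up, then move off so the top camera can see the pin.

Emit:
apply_moves(plan="-0.01 0 0 0;-0.03 0 0 0;-0.05 0 0 0;-0.075 0 0 0;-0.1 0 0 0;-0.11 -0.02 0 0;-0.12 -0.05 0 0;-0.12 -0.09 0 0;-0.12 -0.13 0 0;-0.12 -0.16 0 0;-0.12 -0.16 0 0;-0.12 -0.16 0 0")

```text
t: 28.07
ee_pos: [523.5, -123.6, 178.0]
ee_rot: [0.691, 0.083, 0.708, -0.118]
ft_force: [-0.6, 0.8, -0.8]
gripper_width: 45.5
```

Run:
```python
from h import *
goto([542.9,-56,46],74.35)
for n in('top','scene'):
  im=arm.read_camera(n)[:,:,::-1]; cv2.imwrite(f'pics/{n}15.png',im)
a=cv2.imread('pics/top15.png')[140:220,160:280];b=cv2.imread('pics/scene15.png')[150:250,220:320]
cv2.imwrite('pics/p.png',np.hstack([cv2.resize(a,(400,267),interpolation=2),cv2.resize(b,(267,267),interpolation=2)]))
```

```text
t 28.07 pos [ 523.5 -123.6  178. ] yaw_y 73.69 down [-0.031 -0.046 -0.998] F [-0.64  0.83 -0.79] w 45.5
shift [0.1281 0.0771 0.0018] turn -0.66 q [-0.32  0.33 -0.06  1.19 -0.05  1.54]
```

View pics/p.png

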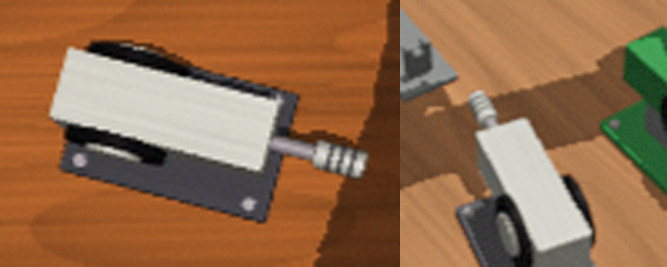

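View pics/top15.png

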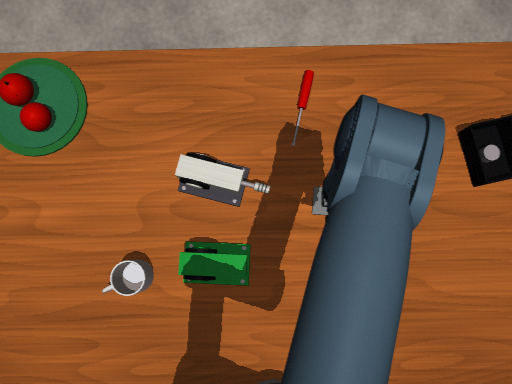

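Run:
```python
from h import *
t=cv2.imread('pics/top15.png').astype(float); x=np.arange(255,280); 
sat=t[:,:,2]-t[:,:,0]
for r in range(186,193): print(r,sat[r,255:276].astype(int).tolist())
uu=np.array([np.cos(UH),np.sin(UH)]); m=HC-75*uu
for c in(269,270,271): 
    p=plane("top",[(c,188.8)],90)[0]; print(c,p, "stick-out",-(p[:2]-m)@uu,"lateral",np.cross(uu,p[:2]-m))
```

```text
186 [9, 5, 6, 2, 1, 12, 9, 1, 7, 11, 7, 1, 11, 11, 10, 44, 66, 62, 66, 63, 65]
187 [11, 12, 12, 5, 5, 5, 4, -2, 13, 14, 5, 0, 11, 14, 24, 50, 68, 70, 71, 68, 68]
188 [12, 12, 9, 3, 8, 13, 5, 2, 8, 5, 1, 9, 11, 11, 29, 64, 70, 74, 72, 72, 72]
189 [10, 9, 4, 2, 12, 13, 5, 8, 11, 9, 3, 8, 8, 3, 23, 68, 71, 73, 70, 69, 69]
190 [48, 15, 4, 2, 11, 9, -1, 8, 11, 5, 0, 11, 12, 13, 36, 70, 69, 68, 69, 70, 69]
191 [126, 126, 99, 67, 40, 12, 1, 7, 12, 3, 4, 13, 13, 18, 50, 63, 66, 66, 66, 68, 67]
192 [131, 129, 130, 128, 128, 129, 101, 70, 42, 10, 6, 13, 10, 34, 61, 65, 64, 65, 65, 64, 63]
269 [561.70041431   9.23134218  90.        ] stick-out 67.08771559520359 lateral -0.5504360306641267
270 [561.64799276   6.90958526  90.        ] stick-out 69.33754048795545 lateral -1.1262755776303948
271 [561.59557231   4.58787668  90.        ] stick-out 71.587318528721 lateral -1.702103132895946<stdin>:7: DeprecationWarning: Arrays of 2-dimensional vectors are deprecated. Use arrays of 3-dimensional vectors instead. (deprecated in NumPy 2.0)
```

```bash
python3 -c "
from cell import arm
print(abs(arm.state()['joint_velocities']).max()); arm.close_job()"
```

```text
0.021907938337779057
the job is handed in; nothing more can be done
```

I put the smaller pin about 60 mm into the white housing's bore and let go. I then took it again by its grip, about 77 mm behind its middle, and pushed it home. The job was handed in at about 28 s; it reports no verdict.

**Feel of the push:** The bush slid at about 8 to 9 N. It then stopped dead: the force rose to 17 N and then 20.6 N with no further advance. That was the highest force I read, against the 30 N limit.

**Last checks:** The final top picture shows about 67 to 68 mm of pin standing out, so its end is about 122 mm deep. The arm's own readings gave about 123 mm. The pin was released with no force on the tool, and the bystanders I could see in the picture (mug and driver) look unmoved; the bearing was hidden behind the arm.

**What failed or disagreed:**
- **Missed first grasp:** the fingertips were about 20 mm higher than the reported TCP height suggests. I found this in the scene camera and regrasped lower.
- **Finger opening:** it read about 2 to 4 mm less than the pin's true diameter.
- **Tool tilt:** the tool leaned about 0.05 rad while pushing against the stop.
- **Bush travel:** it can't be measured directly. From the tool's movement I put it at 34 mm or more, and the hard stop supports that it bottomed.

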